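# Register a test tile in the stencil jig

### The arm

A 6-joint arm with a two-finger parallel gripper is mounted at the origin on a cart in front of the work surface, level with it; the furniture and walls round the work are solid. World frame = base frame: x ahead of the robot, y to its left, z up, the work surface at z = 0. Lengths are in mm, angles in rad, forces in N, time in s.
With the tool pointing down it reaches from about 375 to 975 mm from the base axis. Payload 3.8 kg.
Tool frame: the origin (TCP) lies midway between the tips of the shut fingers; the grasp point (between the pads) lies 19 mm behind it; z points along the fingers, y is the line along which they close (so a half turn about z gives the same grasp; the last joint's range is limited). The gripper opens to 88 mm and grips with 3 to 60 N. Pads are 18 mm wide; open, the fingers measure 123 mm over their backs; the gripper's body (75 mm by 187 mm) begins 45 mm behind the grasp point.
Start: joints at [-1.175, 0.264, 1.604, -0, 1.274, -0.037], TCP at [283.099, -612.759, 217.106] pointing down, gripper open.
Joint ranges: [-2.63, 2.63], [-0.94, 2.18], [0.31, 2.57], [-1.31, 4.45], [0, 2.66], [-2.55, 2.55]. Speed limits (rad/s): [2.57, 2.57, 3.14, 3.14, 3.14, 3.14].

### API

Orientations are given as a rotation vector (axis times angle).
In Python, from cell import ctrl, viewer gives the robot as it stands.
- The arm moves only by the tool carry_out, never from a script. Its argument "series" is a list of rows, each an object of numbers: "x", "y", "z": the shift along the world's x, y, z in units of 4 cm (1.0 is 4 cm); "rx", "ry", "rz": the turn, a rotation vector about the world's x, y, z in units of 4 degrees (1.0 is 4 degrees); "claw": the closure, from 0 (fully open) to 1 (shut). In form: [{"x": .., "y": .., "z": .., "rx": .., "ry": .., "rz": .., "claw": ..}, ...]. A call has 1 to 8 rows; each row shifts and turns the commanded pose from where the row before left it; what a row does not reach is not made up. A row lasts 1/8 s, in which the tool goes at most 62.5 mm and 10.7 degrees, less where a joint would pass 70% of its speed; a pose out of reach is approached as far as the arm can. A call with a number of a shift or a turn outside -1 to 1 is refused whole. A call with a gripper value outside its range is refused whole. The fingers move at their own pace and stop on an object; the grip force is fixed at half the most. Time passes only in rows, so rows that do not move let the fingers close. It gives the time, the measured TCP pose, the force, the opening and the grip force at its end, in the units of the state.
- ctrl.observe(): the state, without advancing time (a new reading comes with each control period).
- viewer.get_image(name): name is "scene" or "top" or "wrist"; returns the picture (480x640x3 uint8, red, green, blue); there is no depth.
- viewer.camera_model(name): a dict with "mtx" (3x3 intrinsics, pixels), "D" ([k1, k2, p1, p2, k3] as OpenCV has them; the pictures are not rectified), "xyz" and "attitude" of the camera in the world. Camera axes: x right, y down, z forward; pixel columns grow to the right and rows downward; lengths in mm; the calibration is good to about 2 mm. A picture is of the moment at which its call begins: read the wrist's pose just before it. camera_model takes no time and is no camera call; for the wrist camera it gives the pose at the moment of the call.
- ctrl.close_job(): hands the job in; it is judged then, once.
The state is a dict: "t": time; "joint_pos": joint angles; "joint_velocities": joint speeds; "joint_torque": joint torques, N m; "ee_pos": TCP position; "ee_rot": TCP orientation; "wrist_force": force on the tool from outside, world axes, zero at the start; "ft_torque": the same for the moment, N m; "gripper_width": finger opening in mm; "grip_force": force on a finger pad.
Only numpy, scipy, OpenCV 4.12 (cv2) and the standard library are available. Lean on these libraries where they do the work, as an engineer would, in place of code of your own. Each camera call takes 0.05 s, during which the arm holds its last target. There are 200 camera calls.

### The job

Register the teal-glazed test tile in the stencil jig without picking it up: with the fingertips push it across the board until its long side lies flush against the long aluminium fence, then slide it along the fence and under the brass stencil plate until it is fully home against the end stop. Then push the brass keeper, the arm with the black knob, fully shut behind the tile so that it cannot creep back while it is stencilled. Leave the brown-glazed tile and the things around the jig where they are.

Things in the scene. Friction and masses are not known exactly. Their poses are not given: they have to be found in the camera images.
- jig: Fixed stencil jig. Plywood board 12 mm thick on the table, covering x -105..85, y -225..165 mm of the jig frame; origin at table height. Along its far (+x) side runs the fence, an aluminium bar along y, 13 mm high above the board, working face at x = 50 mm, y = -215..145 mm. The corner pocket is at the fence's +y end (see tile_home, pocket_mouth).
- pocket_mouth (a point): Fixed point of the jig at (30, 89, 12) mm, jig's axes: middle of the entry of the pocket. A 13 mm high side guide facing the fence has its face at x = 7.5 mm from here on to the stop (slot 42.5 mm wide), flared back to y = 76 mm. A fixed brass stencil plate, 1.6 mm thick, roofs the slot 13 mm above the board from y = 105 to 139 mm, so the tile enters only by sliding along +y.
- tile_home (a point): Fixed point of the jig at (30, 99, 12) mm, jig's axes: where the teal tile's origin lies when the tile is fully home, long side against the fence, leading end against the end stop (face at y = 130 mm); its tail is then at y = 68 mm and its front 25 mm are under the stencil plate.
- teal_tile: Loose flat fired tile, 40 (x) x 62 (y) x 9 mm, about 45 g, one half glazed teal, the other bare clay with a small hole. Origin at the centre of its underside; it starts on the board with its long side roughly along the fence.
- brown_tile: Loose tile of the same size, one half glazed brown; waits on the board beside the teal one and is to be left alone.
- keeper (a joint): Swing of the brass keeper about its vertical pivot, rad: 0 = fully shut (arm points to the jig's +x across the slot, 1 mm behind the tail of a tile that is home); at 1.57 it points to the jig's -y, beside the tile's path; at most 1.95. It shuts anticlockwise seen from above, with light friction (about 1 N at the knob), and stays where it is left.
- keeper_pivot (a point): Pivot axis of the keeper, fixed at (-12, 61, 12) mm in the jig frame. The keeper arm is 12 mm wide, 52 mm long from the pivot, its top 9.5 mm above the board.
- keeper_knob (a point): Centre of the top of the keeper's upright black knob: 12 mm in diameter, 26 mm high from the arm's top (9.5 mm above the board) to 35.5 mm above the board, 40 mm from the pivot along the arm.
- jar_teal: Bystander: white glaze jar with teal lid, 52 x 52 x 68 mm, left of the jig, origin at its foot.
- jar_red: Bystander: white glaze jar with red lid, 52 x 52 x 68 mm, left of the jig, origin at its foot.
- tape: Bystander: roll of masking tape lying flat, 102 mm across, 24 mm high, right of the jig.
- mug: Bystander: white mug, 95 mm high, right of the jig.
- wash_brush: Bystander: flat wash brush 210 mm long lying at the front right.
- bowl: Bystander: pale teal bowl, 144 mm across, 54 mm high, beyond the jig on the right.

How it is judged:
By the outcome, as a careful person would: the job done as asked, in the order asked, and still so for the second after the job is handed in, with the robot touching nothing.
It also fails if it takes over 67 s, if anything falls off the work surface, if the arm or the gripper's body presses on something with over 40 N, if the wrist force passes 120 N, or if a joint passes its speed limit or range.

## Working session

There is one attempt and no reset: what is moved stays moved. The work goes in short steps, Python scripts to look and compute and a tool call to move; the robot and the scene stay as the last step left them, time stands still between calls to the robot, and variables do not carry over. Pictures are saved under pics/ and viewed, at most 10 in all, crops included, and the job is handed in when it is done.

Besides the shell and the picture viewer there is one more tool, called after ">>>" by a JSON object that holds its "op" and its "data". carry_out: Moves the arm, as the interface text tells. Shifts and turns lie within -1 to 1; 1 stands for 4 cm of shift or 4 degrees of turn. Its arguments: {"type":"object","properties":{"series":{"type":"array"}},"required":["series"]}

```bash
mkdir -p pics; ls; python3 - <<'E'
from cell import ctrl, viewer
import cv2, json
for n in ["top","scene"]:
    im=viewer.get_image(n); cv2.imwrite(f"pics/{n}0.png",im[:,:,::-1])
    print(n,viewer.camera_model(n))
print(ctrl.observe())
E
```

```text
pics
top {'mtx': array([[580.72198632,   0.        , 322.18492262],
       [  0.        , 580.72198632, 241.98672912],
       [  0.        ,   0.        ,   1.        ]]), 'D': array([-0.02501973,  0.        ,  0.        ,  0.        ,  0.        ]), 'xyz': array([ 267.86651951,  -30.41503175, 1593.37637787]), 'attitude': array([-2.12224537,  2.11735649, -0.17451042])}
scene {'mtx': array([[495.69748499,   0.        , 323.57444923],
       [  0.        , 495.69748499, 232.23389635],
       [  0.        ,   0.        ,   1.        ]]), 'D': array([-0.118185,  0.      ,  0.      ,  0.      ,  0.      ]), 'xyz': array([-206.13864782,  865.93643345,  789.34370763]), 'attitude': array([-0.81419509,  2.35840988, -1.28800884])}
{'t': 0.1, 'joint_pos': array([-1.17493134e+00,  2.64672801e-01,  1.60521306e+00, -1.68339181e-05,
        1.27372758e+00, -3.68963872e-02]), 'joint_velocities': array([ 0.00078664, -0.00227612, -0.00193182, -0.00156407,  0.00123354,
       -0.00072767]), 'joint_torque': array([ 2.07318791e-06, -5.03618789e+01, -3.58072793e+01,  7.31143565e-02,
        2.33010255e-02, -6.59649368e-05]), 'ee_pos': array([ 282.8120397 , -612.14263232,  215.92911253]), 'ee_rot': array([-3.06639266e+00, -6.74069066e-01,  5.91168555e-04]), 'wrist_force': array([-0.29608165,  0.78433963,  0.29703237]), 'ft_torque': array([-0.00774532,  0.03410722, -0.01100872]), 'grip_force': 0.0, 'gripper_width': 87.68449832291965}
```

View pics/top0.png

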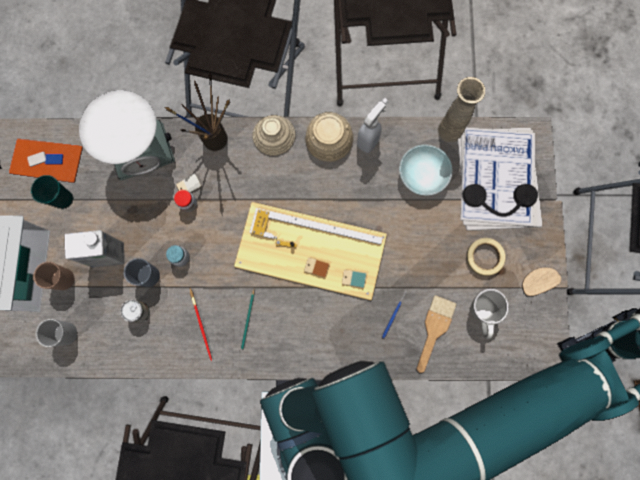

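View pics/scene0.png

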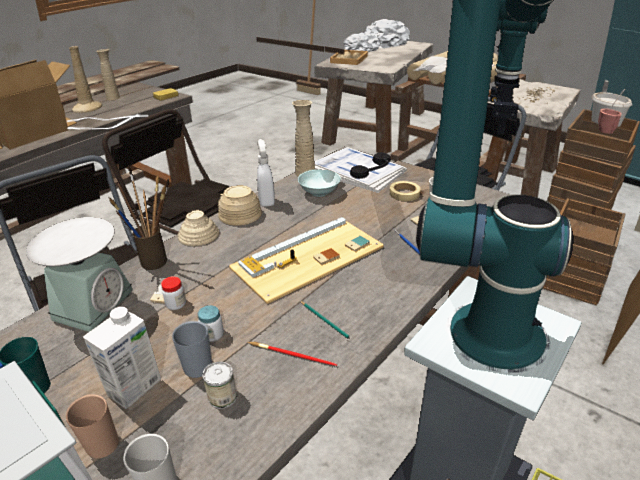

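The top view shows the board with corners near (253,204), (386,233), (374,300) and (235,267). The brass pocket is at (261,223), the keeper knob at about (292,245), the brown tile at (317,268) and the teal tile at (354,279). In the scene view the keeper stands open and there is free room around the jig.

```bash
cat > h.py <<'E'
import numpy as np, cv2
from scipy.spatial.transform import Rotation as R
from cell import ctrl, viewer
def ray(cm,px,z):
    u=cv2.undistortPoints(np.float64(px).reshape(-1,1,2),cm["mtx"],cm["D"]).reshape(-1,2)
    d=np.c_[u,np.ones(len(u))]@R.from_rotvec(cm["attitude"]).as_matrix().T
    o=cm["xyz"]; return (o+d*((z-o[2])/d[:,2])[:,None])[:,:2]
def proj(cm,P):
    r=R.from_rotvec(cm["attitude"]).inv(); 
    return cv2.projectPoints(np.float64(P).reshape(-1,1,3),r.as_rotvec(),-r.as_matrix()@cm["xyz"],cm["mtx"],cm["D"])[0].reshape(-1,2)
def snap(n,name):
    cm=viewer.camera_model(n); im=np.ascontiguousarray(viewer.get_image(n)[:,:,::-1]); cv2.imwrite(f"pics/{name}.png",im); return cm,im
def tojig(J,p): # J=(x,y,yaw)
    c,s=np.cos(J[2]),np.sin(J[2]); return (np.atleast_2d(p)-J[:2])@np.array([[c,-s],[s,c]])
def tow(J,p):
    c,s=np.cos(J[2]),np.sin(J[2]); return np.atleast_2d(p)@np.array([[c,s],[-s,c]])+J[:2]
E
python3 - <<'E'
from h import *
cm=viewer.camera_model("top"); im=cv2.imread("pics/top0.png")
P=ray(cm,[(253,204),(386,233),(374,300),(235,267)],12); print(P.round())
hsv=cv2.cvtColor(im,cv2.COLOR_BGR2HSV); print(hsv[285,250+20],hsv[279,359],hsv[285,340])
print(ray(cm,[(261,223),(278,241),(292,245),(317,268),(354,279)],20).round())
w=viewer.camera_model("wrist"); o=ctrl.observe(); T=R.from_rotvec(o["ee_rot"])
print(w, T.inv().apply(w["xyz"]-o["ee_pos"]), (T.inv()*R.from_rotvec(w["attitude"])).as_matrix().round(3), T.as_matrix().round(3))
E
```

```text
[[ 664.  190.]
 [ 581. -181.]
 [ 396. -146.]
 [ 486.  235.]]
[ 17  40 147] [ 88  85 147] [ 29  76 231]
[[608. 165.]
 [557. 117.]
 [546.  78.]
 [482.   9.]
 [452. -92.]]
{'mtx': array([[408.05169496,   0.        , 320.22854035],
       [  0.        , 408.05169496, 240.46402961],
       [  0.        ,   0.        ,   1.        ]]), 'D': array([-0.03937982,  0.        ,  0.        ,  0.        ,  0.        ]), 'xyz': array([ 353.49131666, -582.02906377,  383.90439589]), 'attitude': array([ 2.42929826, -1.55479726, -0.23362806])} [  76.80224969    1.96505547 -167.97510537] [[-0.001 -0.957 -0.291]
 [ 1.    -0.001  0.   ]
 [-0.    -0.291  0.957]] [[ 0.908  0.419 -0.001]
 [ 0.419 -0.908  0.002]
 [ 0.    -0.002 -1.   ]]
```

>>> {"op": "carry_out", "data": {"series": [{"x":0.43,"y":0.98,"rz":-0.58,"claw":0},{"x":0.43,"y":0.98,"rz":-0.58,"claw":0},{"x":0.43,"y":0.98,"rz":-0.58,"claw":0},{"x":0.43,"y":0.98,"rz":-0.58,"claw":0},{"x":0.43,"y":0.98,"rz":-0.58,"claw":0},{"x":0.43,"y":0.98,"rz":-0.58,"claw":0},{"x":0.43,"y":0.98,"rz":-0.58,"claw":0},{"x":0.43,"y":0.98,"rz":-0.58,"claw":0}]}}

```text
validation failed for argument at $.se...
```

>>> {"op": "carry_out", "data": {"series": [{"x":0.43,"y":0.98,"rz":-0.58,"claw":0.4},{"x":0.43,"y":0.98,"rz":-0.58,"claw":0.4},{"x":0.43,"y":0.98,"rz":-0.58,"claw":0.4},{"x":0.43,"y":0.98,"rz":-0.58,"claw":0.4},{"x":0.43,"y":0.98,"rz":-0.58,"claw":0.4},{"x":0.43,"y":0.98,"rz":-0.58,"claw":0.4},{"x":0.43,"y":0.98,"rz":-0.58,"claw":0.4},{"x":0.43,"y":0.98,"rz":-0.58,"claw":0.7}]}}

```text
validation failed for argument at $.se...
```

>>> {"op": "carry_out", "data": {"series": [{"claw":0.7},{"claw":0.7}]}}

```text
validation failed for argument at $.se...
```

```bash
python3 - <<'E'
from h import *
cm,im=snap("wrist","w1"); o=ctrl.observe(); print(o["t"],o["ee_pos"],o["ee_rot"],o["gripper_width"])
np.save("w1.npy",cm,allow_pickle=True)
E
```

```text
0.15 [ 282.88188029 -612.22018738  216.07536963] [-3.06663537e+00 -6.74214469e-01  4.54236885e-04] 88.20509573899925
```

View pics/w1.png

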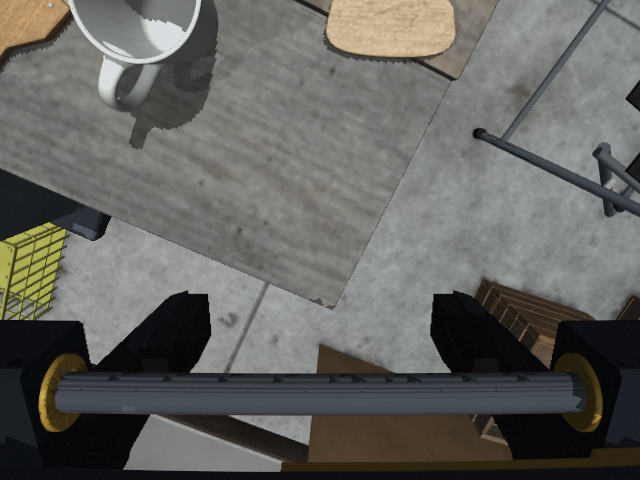

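The wrist view shows the table edge and the mug at (135,40), with the gripper filling the rows below 290. The move rows were refused, probably because each row needs every field.

>>> {"op": "carry_out", "data": {"series": [{"x":0.27,"y":0.96,"z":0,"rx":0,"ry":0,"rz":-0.55,"claw":0},{"x":0.27,"y":0.96,"z":0,"rx":0,"ry":0,"rz":-0.55,"claw":0},{"x":0.27,"y":0.96,"z":0,"rx":0,"ry":0,"rz":-0.55,"claw":0},{"x":0.27,"y":0.96,"z":0,"rx":0,"ry":0,"rz":-0.55,"claw":0},{"x":0.27,"y":0.96,"z":0,"rx":0,"ry":0,"rz":-0.55,"claw":0},{"x":0.27,"y":0.96,"z":0,"rx":0,"ry":0,"rz":-0.55,"claw":0},{"x":0.27,"y":0.96,"z":0,"rx":0,"ry":0,"rz":-0.55,"claw":0},{"x":0.27,"y":0.96,"z":0,"rx":0,"ry":0,"rz":-0.55,"claw":0}]}}

```text
t: 1.15
ee_pos: [369.5, -304.1, 216.9]
ee_rot: [-3.135, -0.195, 0.0]
wrist_force: [0.7, 0.3, 0.6]
gripper_width: 88.0
grip_force: 0.0
```

>>> {"op": "carry_out", "data": {"series": [{"x":0.27,"y":0.96,"z":0,"rx":0,"ry":0,"rz":-0.55,"claw":0.7},{"x":0.27,"y":0.96,"z":0,"rx":0,"ry":0,"rz":-0.55,"claw":0.7},{"x":0.27,"y":0.96,"z":0,"rx":0,"ry":0,"rz":-0.55,"claw":0.7},{"x":0.27,"y":0.96,"z":0,"rx":0,"ry":0,"rz":-0.55,"claw":0.7},{"x":0.27,"y":0.96,"z":0,"rx":0,"ry":0,"rz":-0.55,"claw":0.7},{"x":0.27,"y":0.96,"z":0,"rx":0,"ry":0,"rz":-0.55,"claw":0.7},{"x":0.27,"y":0.96,"z":0,"rx":0,"ry":0,"rz":-0.55,"claw":0.7},{"x":0.27,"y":0.96,"z":0,"rx":0,"ry":0,"rz":-0.55,"claw":0.7}]}}

```text
t: 2.15
ee_pos: [455.9, 3.0, 217.0]
ee_rot: [3.128, -0.287, -0.0]
wrist_force: [0.1, 0.4, -0.0]
gripper_width: 26.4
grip_force: 0.0
```

>>> {"op": "carry_out", "data": {"series": [{"x":0.2,"y":0.9,"z":0,"rx":0,"ry":0,"rz":-0.5,"claw":0.7},{"x":0,"y":0,"z":0,"rx":0,"ry":0,"rz":0,"claw":0.7},{"x":0,"y":0,"z":0,"rx":0,"ry":0,"rz":0,"claw":0.7}]}}

```text
t: 2.52
ee_pos: [463.5, 37.3, 216.8]
ee_rot: [3.123, -0.338, -0.001]
wrist_force: [-0.9, -0.3, 0.3]
gripper_width: 26.6
grip_force: 0.0
```

```bash
python3 - <<'E'
from h import *
cm,im=snap("wrist","w2"); o=ctrl.observe(); print(o["t"],o["ee_pos"],o["ee_rot"],o["gripper_width"])
np.save("w2.npy",cm,allow_pickle=True)
E
```

```text
2.575 [463.54118182  36.93613788 216.8635429 ] [ 3.12261501e+00 -3.39425845e-01 -7.71909302e-04] 26.459015170310128
```

View pics/w2.png

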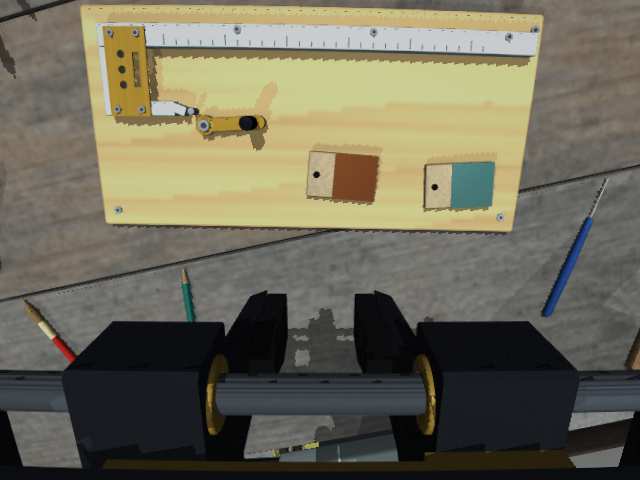

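The wrist view shows the whole jig: board corners at about (81,6), (543,15), (512,231) and (107,223). The fence runs along y≈25–55 px and the stencil plate is at (127,70). The keeper pivot is at (204,125) with the knob at (250,123), so it is open. The brown tile is at (343,177) and the teal tile at (459,186), bare end first.

```bash
cat > m.py <<'E'
from h import *
from scipy.optimize import least_squares
def board(cm,im):
    hsv=cv2.cvtColor(im,cv2.COLOR_BGR2HSV)
    m=cv2.inRange(hsv,(18,50,120),(35,255,255)); m[240:]=0
    c=max(cv2.findContours(m,cv2.RETR_EXTERNAL,cv2.CHAIN_APPROX_NONE)[0],key=cv2.contourArea)
    h=cv2.convexHull(c); q=cv2.approxPolyDP(h,0.02*cv2.arcLength(h,True),True).reshape(-1,2)
    return q
def teal(cm,im,z=21):
    hsv=cv2.cvtColor(im,cv2.COLOR_BGR2HSV)
    m=cv2.inRange(hsv,(80,70,60),(100,255,255)); m[300:]=0
    c=max(cv2.findContours(m,cv2.RETR_EXTERNAL,cv2.CHAIN_APPROX_NONE)[0],key=cv2.contourArea)
    P=ray(cm,c.reshape(-1,2),z); return cv2.boxPoints(cv2.minAreaRect(P.astype(np.float32)))
E
python3 - <<'E'
from m import *
cm=np.load("w2.npy",allow_pickle=True).item(); im=cv2.imread("pics/w2.png")
q=board(cm,im); print(q.tolist())
P=ray(cm,q,12); 
ref=np.array([(85,165),(85,-225),(-105,-225),(-105,165)])
W=ray(cm,[(81,6),(543,15),(512,231),(107,223)],12)
P=np.array([P[np.argmin(((P-w)**2).sum(1))] for w in W])
f=lambda J:(tow(J,ref)-P).ravel()
s=least_squares(f,[550,25,-.22]); J=s.x; print("J",J,s.fun.reshape(-1,2).round(1).tolist()); np.save("J.npy",J)
print("knob",tojig(J,ray(cm,[(250,123)],45)),"pivot",tojig(J,ray(cm,[(204,125)],21.5)))
print("fence face top",tojig(J,ray(cm,[(147,46),(533,55)],25)))
b=teal(cm,im); print("teal",tojig(J,b).round(1).tolist())
print("brown",tojig(J,ray(cm,[(310,151),(379,155),(375,202),(307,197)],21)).round(1).tolist())
E
```

```text
[[80, 5], [541, 14], [511, 230], [107, 223]]
J [ 5.51898007e+02  5.65636391e+01 -2.33984300e-01] [[1.7, 2.2], [0.7, -3.5], [-1.6, -1.5], [-0.9, 2.8]]
knob [[-9.67572415 17.53844043]] pivot [[-12.24473673  61.16324578]]
fence face top [[  50.02042778  103.5069697 ]
 [  49.38057426 -213.32672509]]
teal [[-78.8, -196.5], [-39.0, -194.0], [-41.3, -156.6], [-81.1, -159.1]]
brown [[-33.0, -30.4], [-35.3, -91.0], [-77.3, -89.8], [-73.8, -28.1]]
```

```bash
cat > to.py <<'E'
import sys
from h import *
J=np.load("J.npy"); o=ctrl.observe(); p=o["ee_pos"]
x=R.from_rotvec(o["ee_rot"]).as_matrix()[:,0]; yaw=np.arctan2(x[1],x[0])
print("t",o["t"],"jig",tojig(J,p[:2]).round(1),"z",p[2].round(1),"yaw rel deg",np.degrees(yaw-J[2]).round(2))
for a in sys.argv[1:]:
    x,y,z=map(float,a.split(",")); t=np.r_[tow(J,[x,y])[0],z]; print(a,"units",((t-p)/40).round(3)); p=t
E
python3 to.py " -108,-164,60" " -108,-164,15.5" " -20,-164,15.5" "1,-164,15.5" " -60,-164,15.5"
```

```text
t 2.575 jig [[-81.4 -39.6]] z 216.9 yaw rel deg 1.0
 -108,-164,60 units [-1.368 -2.872 -3.922]
 -108,-164,15.5 units [ 0.     0.    -1.112]
 -20,-164,15.5 units [ 2.14 -0.51  0.  ]
1,-164,15.5 units [ 0.511 -0.122  0.   ]
 -60,-164,15.5 units [-1.483  0.354  0.   ]
```

>>> {"op": "carry_out", "data": {"series": [{"x":-0.27,"y":-0.57,"z":-0.6,"rx":0,"ry":0,"rz":-0.05,"claw":0.7},{"x":-0.27,"y":-0.57,"z":-0.8,"rx":0,"ry":0,"rz":-0.05,"claw":0.7},{"x":-0.27,"y":-0.57,"z":-0.8,"rx":0,"ry":0,"rz":-0.05,"claw":0.7},{"x":-0.27,"y":-0.57,"z":-0.8,"rx":0,"ry":0,"rz":-0.05,"claw":0.7},{"x":-0.29,"y":-0.59,"z":-0.8,"rx":0,"ry":0,"rz":-0.05,"claw":0.7},{"x":0,"y":0,"z":-0.4,"rx":0,"ry":0,"rz":0,"claw":0.7},{"x":0,"y":0,"z":-0.4,"rx":0,"ry":0,"rz":0,"claw":0.7},{"x":0,"y":0,"z":-0.4,"rx":0,"ry":0,"rz":0,"claw":0.7}]}}

```text
t: 3.58
ee_pos: [410.0, -77.5, 17.2]
ee_rot: [-3.12, 0.369, -0.003]
wrist_force: [0.1, -0.2, -0.7]
gripper_width: 26.6
grip_force: 0.0
```

```bash
python3 to.py " -108,-164,15.5" " -20,-164,15.5" "1,-164,15.5"
```

```text
t 3.575 jig [[-106.9 -163.3]] z 17.2 yaw rel deg -0.07
 -108,-164,15.5 units [-0.03  -0.01  -0.043]
 -20,-164,15.5 units [ 2.14 -0.51  0.  ]
1,-164,15.5 units [ 0.511 -0.122  0.   ]
```

>>> {"op": "carry_out", "data": {"series": [{"x":0.2,"y":-0.05,"z":-0.03,"rx":0,"ry":0,"rz":0,"claw":0.7},{"x":0.2,"y":-0.05,"z":0,"rx":0,"ry":0,"rz":0,"claw":0.7},{"x":0.2,"y":-0.05,"z":0,"rx":0,"ry":0,"rz":0,"claw":0.7},{"x":0.2,"y":-0.05,"z":0,"rx":0,"ry":0,"rz":0,"claw":0.7},{"x":0.2,"y":-0.05,"z":0,"rx":0,"ry":0,"rz":0,"claw":0.7},{"x":0.2,"y":-0.05,"z":0,"rx":0,"ry":0,"rz":0,"claw":0.7},{"x":0.2,"y":-0.05,"z":0,"rx":0,"ry":0,"rz":0,"claw":0.7},{"x":0.2,"y":-0.05,"z":0,"rx":0,"ry":0,"rz":0,"claw":0.7}]}}

```text
t: 4.58
ee_pos: [473.6, -93.3, 15.9]
ee_rot: [-3.12, 0.367, 0.0]
wrist_force: [-0.2, -0.4, 0.1]
gripper_width: 26.4
grip_force: 0.0
```

>>> {"op": "carry_out", "data": {"series": [{"x":0.15,"y":-0.035,"z":0,"rx":0,"ry":0,"rz":0,"claw":0.7},{"x":0.15,"y":-0.035,"z":0,"rx":0,"ry":0,"rz":0,"claw":0.7},{"x":0.15,"y":-0.035,"z":0,"rx":0,"ry":0,"rz":0,"claw":0.7},{"x":0.15,"y":-0.035,"z":0,"rx":0,"ry":0,"rz":0,"claw":0.7},{"x":0.1,"y":-0.025,"z":0,"rx":0,"ry":0,"rz":0,"claw":0.7},{"x":0.1,"y":-0.025,"z":0,"rx":0,"ry":0,"rz":0,"claw":0.7},{"x":0.1,"y":-0.025,"z":0,"rx":0,"ry":0,"rz":0,"claw":0.7},{"x":0,"y":0,"z":0,"rx":0,"ry":0,"rz":0,"claw":0.7}]}}

```text
t: 5.58
ee_pos: [509.5, -101.8, 16.0]
ee_rot: [3.12, -0.367, 0.0]
wrist_force: [-0.1, 0.0, 0.4]
gripper_width: 26.2
grip_force: 0.0
```

```bash
python3 to.py "1,-164,15.5"; python3 - <<'E'
from h import *
cm,im=snap("wrist","w3")
E
```

```text
t 5.575 jig [[  -4.6 -163.9]] z 16.0 yaw rel deg 0.0
1,-164,15.5 units [ 0.135 -0.034 -0.012]
```

View pics/w3.png

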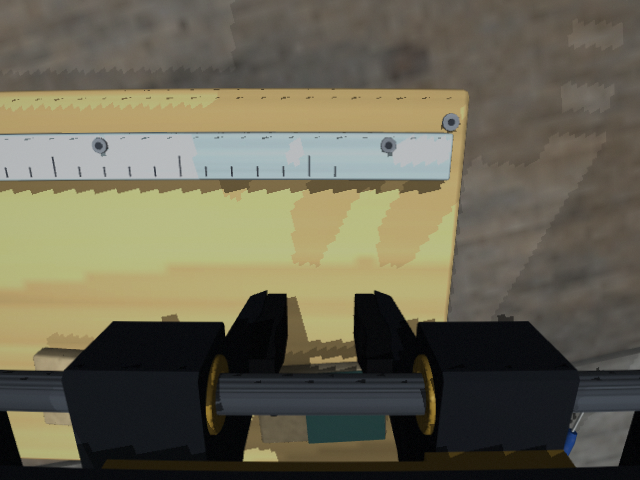

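The teal tile shows between the fingers at (345,430), behind the fingertips, and the tips at row 295 are still clear of the fence edge at row 180. I'll compute where the tile is.

```bash
python3 - <<'E'
from h import *
J=np.load("J.npy"); cm=viewer.camera_model("wrist")
print(tojig(J,ray(cm,[(262,443),(307,443),(385,440),(335,418),(75,425),(35,350)],21)).round(1))
print(tojig(J,ray(cm,[(100,180),(400,180)],25)).round(1), tojig(J,ray(cm,[(275,295),(370,295)],16)).round(1))
cm,im=snap("top","t3"); c=cv2.resize(im[190:310,220:400],None,fx=4,fy=4,interpolation=2); cv2.imwrite("pics/t3c.png",c)
cm,im=snap("scene","s3"); c=cv2.resize(im[200:310,220:400],None,fx=4,fy=4,interpolation=2); cv2.imwrite("pics/s3c.png",c)
E
```

```text
[[ -82.1 -135.4]
 [ -82.1 -157.8]
 [ -80.4 -196.6]
 [ -66.8 -171.6]
 [ -72.5  -42.6]
 [ -30.   -31.7]]
[[  49.4  -77.8]
 [  49.  -195.7]] [[  -3.9 -144.2]
 [  -3.9 -186.8]]
```

View pics/s3c.png

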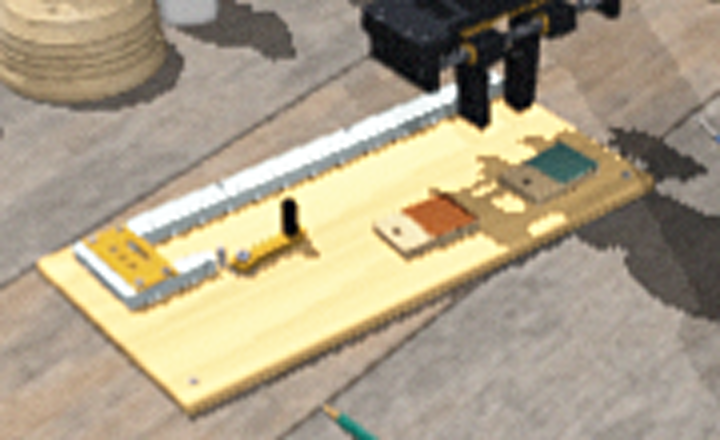

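The scene crop shows that the tile has not moved, at crop (550,170), and the fingertips stand near crop (485,128) and (520,108). The tips went over it, so open fingers must sit higher than the TCP. I'll measure the tip height.

```bash
python3 - <<'E'
from h import *
J=np.load("J.npy"); cm=viewer.camera_model("scene")
for z in (12,16,20,24,28): print(z,tojig(J,ray(cm,[(341.2,231.7),(350,226.7)],z)).round(1).tolist())
w=viewer.camera_model("wrist")
for z in (12,16,20,24,28): print(z,tojig(J,ray(w,[(275,292),(370,292)],z)).round(1).tolist())
E
```

```text
12 [[18.3, -174.3], [23.1, -212.3]]
16 [[13.5, -170.3], [18.2, -208.0]]
20 [[8.6, -166.2], [13.3, -203.8]]
24 [[3.8, -162.2], [8.4, -199.6]]
28 [[-1.1, -158.1], [3.6, -195.3]]
12 [[-4.4, -143.8], [-4.5, -187.3]]
16 [[-2.7, -144.2], [-2.7, -186.8]]
20 [[-0.9, -144.7], [-0.9, -186.2]]
24 [[0.9, -145.2], [0.9, -185.7]]
28 [[2.7, -145.7], [2.7, -185.2]]
```

>>> {"op": "carry_out", "data": {"series": [{"x":0,"y":0,"z":0.5,"rx":0,"ry":0,"rz":0,"claw":1},{"x":-0.3,"y":0.07,"z":0.5,"rx":0,"ry":0,"rz":0,"claw":1},{"x":-0.7,"y":0.17,"z":0,"rx":0,"ry":0,"rz":0,"claw":1},{"x":-0.8,"y":0.19,"z":0,"rx":0,"ry":0,"rz":0,"claw":1},{"x":-0.7,"y":0.17,"z":0,"rx":0,"ry":0,"rz":0,"claw":1},{"x":0,"y":0,"z":-0.4,"rx":0,"ry":0,"rz":0,"claw":1},{"x":0,"y":0,"z":-0.3,"rx":0,"ry":0,"rz":0,"claw":1},{"x":0,"y":0,"z":-0.2,"rx":0,"ry":0,"rz":0,"claw":1}]}}

```text
t: 6.72
ee_pos: [409.0, -77.7, 19.3]
ee_rot: [-3.12, 0.367, 0.001]
wrist_force: [0.9, 1.1, -0.1]
gripper_width: 0.2
grip_force: 0.0
```

```bash
python3 to.py " -108,-164,15.5" "1,-164,15.5"; python3 - <<'E'
from h import *
print(ctrl.observe()["gripper_width"])
E
```

```text
t 6.725 jig [[-107.9 -163.8]] z 19.3 yaw rel deg 0.0
 -108,-164,15.5 units [-0.004 -0.005 -0.094]
1,-164,15.5 units [ 2.651 -0.632  0.   ]
0.19931038305404433
```

>>> {"op": "carry_out", "data": {"series": [{"x":0,"y":0,"z":-0.1,"rx":0,"ry":0,"rz":0,"claw":1},{"x":0.2,"y":-0.048,"z":0,"rx":0,"ry":0,"rz":0,"claw":1},{"x":0.2,"y":-0.048,"z":0,"rx":0,"ry":0,"rz":0,"claw":1},{"x":0.2,"y":-0.048,"z":0,"rx":0,"ry":0,"rz":0,"claw":1},{"x":0.2,"y":-0.048,"z":0,"rx":0,"ry":0,"rz":0,"claw":1},{"x":0.2,"y":-0.048,"z":0,"rx":0,"ry":0,"rz":0,"claw":1},{"x":0.2,"y":-0.048,"z":0,"rx":0,"ry":0,"rz":0,"claw":1},{"x":0.2,"y":-0.048,"z":0,"rx":0,"ry":0,"rz":0,"claw":1}]}}

```text
t: 7.72
ee_pos: [465.6, -91.3, 15.9]
ee_rot: [-3.12, 0.367, 0.0]
wrist_force: [-0.2, -0.2, 0.8]
gripper_width: 0.4
grip_force: 0.0
```

```bash
python3 to.py "1,-164,15.5"; python3 - <<'E'
from m import *
J=np.load("J.npy")
for n in("top","scene"):
    cm,im=snap(n,n+"4")
    if n=="scene": im[:150]=0; im[320:]=0; im[:,400:]=0; im[:,:330]=0
    else: im[:220]=0; im[:,:310]=0; im[:,400:]=0
    print(n,tojig(J,teal(cm,im)).round(1).tolist())
E
```

```text
t 7.725 jig [[ -49.6 -163.9]] z 15.9 yaw rel deg 0.0
1,-164,15.5 units [ 1.231 -0.297 -0.01 ]
top [[-20.9, -244.3], [68.9, -244.2], [68.7, -96.4], [-21.1, -96.6]]
scene [[224.6, -465.2], [408.8, -621.1], [466.7, -552.7], [282.4, -396.8]]
```

```bash
python3 - <<'E'
from m import *
J=np.load("J.npy"); cm,im=snap("wrist","w4"); print(tojig(J,teal(cm,im)).round(1).tolist())
E
```

```text
[[-47.8, -194.1], [-38.8, -193.7], [-40.6, -155.9], [-49.6, -156.4]]
```

View pics/w4.png

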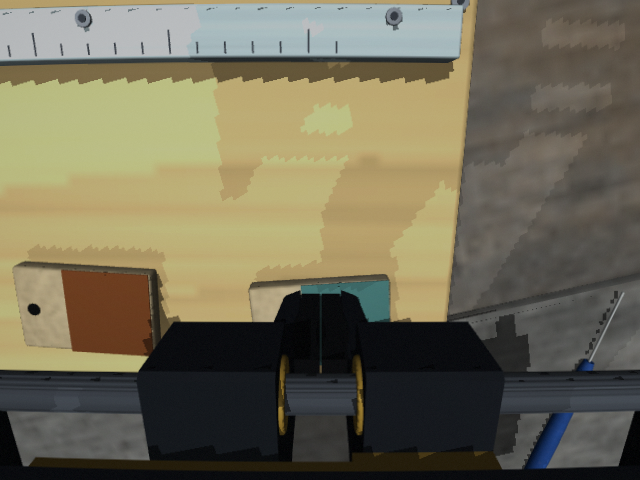

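The wrist view shows the shut tips at (320,293) over the tile, whose front edge is still at row 280. The board fit came out about 1.5 % small, which would mean the true height is about 6 mm above the reading. I'll refit with a height offset.

```bash
python3 - <<'E'
from m import *
cm=np.load("w2.npy",allow_pickle=True).item(); im=cv2.imread("pics/w2.png"); q=[(80,5),(541,14),(511,230),(107,223)]
ref=np.array([(85,165),(85,-225),(-105,-225),(-105,165)])
def f(v): return (tow(v[:3],ref)-ray(cm,q,12-v[3])).ravel()
s=least_squares(f,[550,56,-.23,0]); J=s.x; print(J,s.fun.round(1)); dz=J[3]; J=J[:3]; np.save("J.npy",J)
r=lambda p,z: tojig(J,ray(cm,p,z-dz)).round(1).tolist()
print("knob",r([(250,123)],47.5),"pivot",r([(204,125)],21.5),"fence",r([(147,46),(533,55)],25))
print("teal",tojig(J,teal(cm,im,21-dz)).round(1).tolist())
E
python3 to.py " -108,-163,20"
```

```text
[ 5.51842373e+02  5.66896187e+01 -2.33984301e-01  5.01731054e+00] [-0.1 -0.   0.1 -0.7  0.3  0.7 -0.3  0. ]
knob [[-9.6, 17.8]] pivot [[-12.3, 62.4]] fence [[50.9, 105.4], [50.2, -215.9]]
teal [[-79.8, -198.8], [-39.4, -196.3], [-41.7, -158.4], [-82.1, -160.8]]
t 7.875 jig [[ -49.6 -164. ]] z 16.0 yaw rel deg 0.01
 -108,-163,20 units [-1.414  0.362  0.101]
```

>>> {"op": "carry_out", "data": {"series": [{"x":0,"y":0,"z":0.4,"rx":0,"ry":0,"rz":0,"claw":1},{"x":-0.5,"y":0.1,"z":0.1,"rx":0,"ry":0,"rz":0,"claw":1},{"x":-0.5,"y":0.08,"z":0,"rx":0,"ry":0,"rz":0,"claw":1},{"x":-0.43,"y":0.08,"z":0,"rx":0,"ry":0,"rz":0,"claw":1},{"x":0,"y":0,"z":-0.3,"rx":0,"ry":0,"rz":0,"claw":1},{"x":0,"y":0,"z":-0.2,"rx":0,"ry":0,"rz":0,"claw":1},{"x":0,"y":0,"z":-0.1,"rx":0,"ry":0,"rz":0,"claw":1},{"x":0,"y":0,"z":-0.05,"rx":0,"ry":0,"rz":0,"claw":1}]}}

```text
t: 8.88
ee_pos: [408.0, -80.8, 9.3]
ee_rot: [-3.12, 0.367, 0.001]
wrist_force: [-0.3, 0.5, -0.3]
gripper_width: 0.1
grip_force: 0.0
```

```bash
python3 to.py " -108,-167,10" "1,-167,10"
```

```text
t 8.875 jig [[-108.  -167.1]] z 9.3 yaw rel deg 0.01
 -108,-167,10 units [0.001 0.002 0.017]
1,-167,10 units [ 2.651 -0.632  0.   ]
```

>>> {"op": "carry_out", "data": {"series": [{"x":0.1,"y":-0.024,"z":0,"rx":0,"ry":0,"rz":0,"claw":1},{"x":0.15,"y":-0.036,"z":0,"rx":0,"ry":0,"rz":0,"claw":1},{"x":0,"y":0,"z":0,"rx":0,"ry":0,"rz":0,"claw":1}]}}

```text
t: 9.25
ee_pos: [419.1, -83.5, 10.3]
ee_rot: [3.12, -0.367, 0.002]
wrist_force: [0.2, -0.2, -0.0]
gripper_width: 0.3
grip_force: 0.0
```

>>> {"op": "carry_out", "data": {"series": [{"x":0.15,"y":-0.036,"z":0,"rx":0,"ry":0,"rz":0,"claw":1},{"x":0.15,"y":-0.036,"z":0,"rx":0,"ry":0,"rz":0,"claw":1},{"x":0.15,"y":-0.036,"z":0,"rx":0,"ry":0,"rz":0,"claw":1},{"x":0.15,"y":-0.036,"z":0,"rx":0,"ry":0,"rz":0,"claw":1},{"x":0.15,"y":-0.036,"z":0,"rx":0,"ry":0,"rz":0,"claw":1},{"x":0.15,"y":-0.036,"z":0,"rx":0,"ry":0,"rz":0,"claw":1}]}}

```text
t: 10.0
ee_pos: [454.3, -91.9, 9.9]
ee_rot: [-3.12, 0.367, 0.0]
wrist_force: [-0.1, -0.1, 0.4]
gripper_width: 0.4
grip_force: 0.0
```

```bash
python3 to.py "1,-167,10"; python3 - <<'E'
from m import *
J=np.load("J.npy"); cm,im=snap("wrist","w5"); print(tojig(J,teal(cm,im,16)).round(1).tolist())
E
```

```text
t 10.0 jig [[ -60.4 -167.2]] z 9.9 yaw rel deg 0.0
1,-167,10 units [ 1.495 -0.351  0.003]
[[-58.6, -195.9], [-40.4, -194.7], [-42.9, -155.7], [-61.1, -156.8]]
```

>>> {"op": "carry_out", "data": {"series": [{"x":0,"y":0,"z":0.3,"rx":0,"ry":0,"rz":0,"claw":1},{"x":0.5,"y":-0.12,"z":0,"rx":0,"ry":0,"rz":0,"claw":1},{"x":0.5,"y":-0.12,"z":0,"rx":0,"ry":0,"rz":0,"claw":1},{"x":0,"y":0,"z":-0.3,"rx":0,"ry":0,"rz":0,"claw":1},{"x":0,"y":0,"z":-0.05,"rx":0,"ry":0,"rz":0,"claw":1},{"x":0,"y":0,"z":0,"rx":0,"ry":0,"rz":0,"claw":1}]}}

```text
t: 10.8
ee_pos: [492.2, -101.0, 7.1]
ee_rot: [-3.12, 0.366, 0.004]
wrist_force: [0.6, 0.8, -0.3]
gripper_width: 0.7
grip_force: 0.0
```

>>> {"op": "carry_out", "data": {"series": [{"x":0,"y":0,"z":-0.05,"rx":0,"ry":0,"rz":0,"claw":1},{"x":0,"y":0,"z":0,"rx":0,"ry":0,"rz":0,"claw":1}]}}

```text
t: 11.05
ee_pos: [493.6, -101.3, 5.9]
ee_rot: [-3.12, 0.367, 0.0]
wrist_force: [0.2, -0.0, 0.8]
gripper_width: 0.7
grip_force: 0.0
```

>>> {"op": "carry_out", "data": {"series": [{"x":0,"y":0,"z":-0.05,"rx":0,"ry":0,"rz":0,"claw":1},{"x":0,"y":0,"z":0,"rx":0,"ry":0,"rz":0,"claw":1}]}}

```text
t: 11.3
ee_pos: [493.8, -101.4, 3.8]
ee_rot: [-3.12, 0.367, 0.0]
wrist_force: [-0.2, 0.2, 0.1]
gripper_width: 0.3
grip_force: 0.0
```

>>> {"op": "carry_out", "data": {"series": [{"x":0,"y":0,"z":-0.05,"rx":0,"ry":0,"rz":0,"claw":1},{"x":0,"y":0,"z":0,"rx":0,"ry":0,"rz":0,"claw":1}]}}

```text
t: 11.55
ee_pos: [493.8, -101.4, 1.7]
ee_rot: [-3.12, 0.367, 0.0]
wrist_force: [0.0, -0.8, -0.2]
gripper_width: 0.6
grip_force: 0.0
```

>>> {"op": "carry_out", "data": {"series": [{"x":0,"y":0,"z":-0.04,"rx":0,"ry":0,"rz":0,"claw":1},{"x":0,"y":0,"z":0,"rx":0,"ry":0,"rz":0,"claw":1}]}}

```text
t: 11.8
ee_pos: [493.8, -101.4, 0.1]
ee_rot: [-3.12, 0.367, 0.0]
wrist_force: [0.2, -0.2, -0.1]
gripper_width: 0.6
grip_force: 0.0
```

```bash
python3 - <<'E'
from h import *
cm,im=snap("scene","s6"); c=cv2.resize(im[210:270,300:400],None,fx=8,fy=8,interpolation=2); cv2.imwrite("pics/s6c.png",c)
E
```

```text
(no output)
```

View pics/s6c.png

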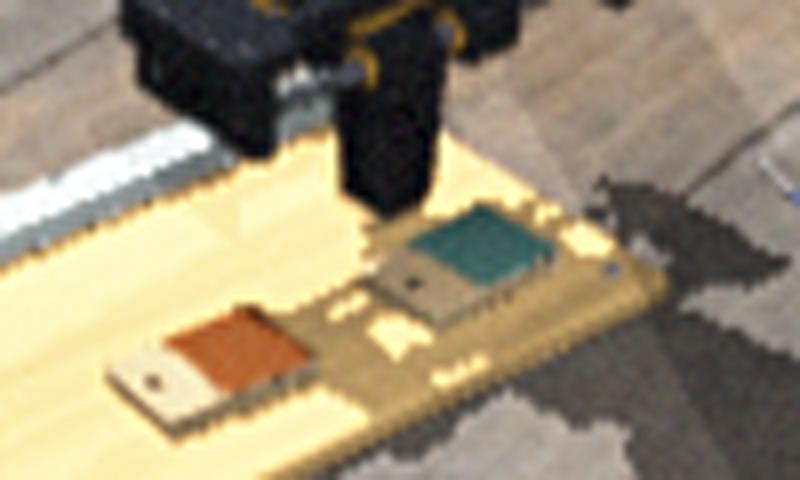

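The scene crop shows the shut fingers at crop (395,212), just above bare board beside the teal tile and not yet touching. The reading is already z ≈ 0, so the tool sits well above its reported height. I'll go on down by feel.

>>> {"op": "carry_out", "data": {"series": [{"x":0,"y":0,"z":-0.05,"rx":0,"ry":0,"rz":0,"claw":1},{"x":0,"y":0,"z":0,"rx":0,"ry":0,"rz":0,"claw":1}]}}

```text
t: 12.1
ee_pos: [493.7, -101.4, -1.9]
ee_rot: [-3.12, 0.367, 0.001]
wrist_force: [0.3, -0.2, 0.1]
gripper_width: 0.3
grip_force: 0.0
```

>>> {"op": "carry_out", "data": {"series": [{"x":0,"y":0,"z":-0.03,"rx":0,"ry":0,"rz":0,"claw":1},{"x":0,"y":0,"z":0,"rx":0,"ry":0,"rz":0,"claw":1}]}}

```text
t: 12.35
ee_pos: [493.8, -101.4, -3.0]
ee_rot: [-3.12, 0.367, 0.0]
wrist_force: [-0.3, -0.6, 0.5]
gripper_width: 0.3
grip_force: 0.0
```

```bash
python3 - <<'E'
from h import *
J=np.load("J.npy"); o=ctrl.observe(); cm=viewer.camera_model("scene"); print(tojig(J,o["ee_pos"][:2]),o["ee_pos"],o["joint_pos"].tolist())
for z in (8,12,16,20,24,28): print(z,tojig(J,ray(cm,[(349.4,236.5)],z)).round(1).tolist())
print("board corner check",proj(cm,np.c_[tow(J,[(-105,165),(85,165),(-105,-225)]),[12]*3]).round(1).tolist())
E
```

```text
[[ -19.80685223 -167.22919201]] [ 493.80231251 -101.39031503   -3.00125624] [-0.25195612308200904, 0.19319286004135666, 2.1482085393342385, 5.869410810233031e-05, 0.8004124857949876, 1.5527258680065108]
8 [[-11.9, -180.2]]
12 [[-16.6, -176.1]]
16 [[-21.2, -172.1]]
20 [[-25.9, -168.0]]
24 [[-30.6, -164.0]]
28 [[-35.3, -159.9]]
board corner check [[265.8, 300.4], [227.8, 264.5], [383.0, 243.7]]
```

>>> {"op": "carry_out", "data": {"series": [{"x":0,"y":0,"z":-0.03,"rx":0,"ry":0,"rz":0,"claw":1},{"x":0,"y":0,"z":0,"rx":0,"ry":0,"rz":0,"claw":1}]}}

```text
t: 12.6
ee_pos: [493.8, -101.4, -4.2]
ee_rot: [-3.12, 0.367, 0.0]
wrist_force: [0.5, -0.6, -0.3]
gripper_width: -0.0
grip_force: 0.0
```

>>> {"op": "carry_out", "data": {"series": [{"x":0,"y":0,"z":-0.03,"rx":0,"ry":0,"rz":0,"claw":1},{"x":0,"y":0,"z":0,"rx":0,"ry":0,"rz":0,"claw":1}]}}

```text
t: 12.85
ee_pos: [493.8, -101.4, -5.4]
ee_rot: [-3.12, 0.367, 0.0]
wrist_force: [0.9, 0.5, 0.3]
gripper_width: 0.6
grip_force: 0.0
```

>>> {"op": "carry_out", "data": {"series": [{"x":0,"y":0,"z":-0.03,"rx":0,"ry":0,"rz":0,"claw":1},{"x":0,"y":0,"z":0,"rx":0,"ry":0,"rz":0,"claw":1}]}}

```text
t: 13.1
ee_pos: [493.8, -101.4, -6.6]
ee_rot: [-3.12, 0.367, 0.0]
wrist_force: [-0.1, -0.1, -1.4]
gripper_width: 0.7
grip_force: 0.0
```

>>> {"op": "carry_out", "data": {"series": [{"x":0,"y":0,"z":-0.025,"rx":0,"ry":0,"rz":0,"claw":1},{"x":0,"y":0,"z":0,"rx":0,"ry":0,"rz":0,"claw":1}]}}

```text
t: 13.35
ee_pos: [493.8, -101.4, -7.6]
ee_rot: [-3.12, 0.367, 0.0]
wrist_force: [-0.2, 0.2, -0.1]
gripper_width: 0.3
grip_force: 0.0
```

>>> {"op": "carry_out", "data": {"series": [{"x":0,"y":0,"z":-0.025,"rx":0,"ry":0,"rz":0,"claw":1},{"x":0,"y":0,"z":0,"rx":0,"ry":0,"rz":0,"claw":1}]}}

```text
t: 13.6
ee_pos: [493.8, -101.4, -8.6]
ee_rot: [-3.12, 0.367, 0.0]
wrist_force: [0.4, 1.1, 0.7]
gripper_width: 0.3
grip_force: 0.0
```

>>> {"op": "carry_out", "data": {"series": [{"x":0,"y":0,"z":-0.025,"rx":0,"ry":0,"rz":0,"claw":1},{"x":0,"y":0,"z":0,"rx":0,"ry":0,"rz":0,"claw":1}]}}

```text
t: 13.85
ee_pos: [494.0, -101.5, -9.2]
ee_rot: [3.12, -0.367, 0.0]
wrist_force: [-0.9, 0.3, 3.5]
gripper_width: 0.7
grip_force: 1.8
```

```bash
python3 - <<'E'
from h import *
cm,im=snap("scene","s7"); c=im[210:270,300:400]; old=cv2.imread("pics/s6.png")[210:270,300:400]
g=cv2.cvtColor(im,cv2.COLOR_BGR2GRAY)
print(g[228:244,343:356])
E
```

```text
[[ 14  15  16  20  21  22  11  17  22  19   6  70 242]
 [ 12  13  12  26  24  24  20  21  23  22   7  89 247]
 [  7  13  22  32  21  22  24  17  25  10  20 108 247]
 [  3   8  17  25  26  15  13  20  22   9  17 112 247]
 [  9  16  14  25  24  20  25  21  22  17  17 126 247]
 [ 18  16  11  23  31  22  22  16  17  13  30 153 245]
 [ 14  13  13  20  26  22  18  15  19   9  41 182 247]
 [ 15   7  15  17  26  18  24  19  26  10  47 201 242]
 [ 57  12   1  20  27  26  18  15  13  10  36 140 164]
 [171  77  18  11  21  14  17  10  21  31  69 138 140]
 [247 196  69  26  19  18  19  47  82  75 107 107  84]
 [245 247 148  88  42  48  81 108 137 106  85  78  76]
 [236 241 173 157 106 106 150 132  95  85  81  81  85]
 [207 168 144 150 149 158 148 137 125 108  94  89  83]
 [243 202 148 143 142 151 137 136 144 138 135 111  93]
 [236 232 147 139 137 136 140 136 140 145 146 139 118]]
```

Contact came at reading −9.2, so the fingertip is about 21 mm above the reported TCP z. For pushing I'll use a reading of about −6.

>>> {"op": "carry_out", "data": {"series": [{"x":0,"y":0,"z":0.6,"rx":0,"ry":0,"rz":0,"claw":1},{"x":-0.4,"y":0.1,"z":0.2,"rx":0,"ry":0,"rz":0,"claw":1},{"x":-0.7,"y":0.165,"z":0,"rx":0,"ry":0,"rz":0,"claw":1},{"x":-0.7,"y":0.165,"z":0,"rx":0,"ry":0,"rz":0,"claw":1},{"x":-0.15,"y":0.035,"z":-0.1,"rx":0,"ry":0,"rz":0,"claw":1},{"x":0,"y":0,"z":-0.3,"rx":0,"ry":0,"rz":0,"claw":1},{"x":0,"y":0,"z":-0.2,"rx":0,"ry":0,"rz":0,"claw":1},{"x":0,"y":0,"z":0,"rx":0,"ry":0,"rz":0,"claw":1}]}}

```text
t: 14.9
ee_pos: [415.8, -82.8, -2.6]
ee_rot: [-3.12, 0.367, 0.003]
wrist_force: [0.5, 0.6, 0.8]
gripper_width: 0.6
grip_force: 0.0
```

```bash
python3 to.py " -100,-167,-6" " 1,-167,-6"
```

```text
t 14.9 jig [[-100.  -167.2]] z -2.6 yaw rel deg 0.0
 -100,-167,-6 units [ 0.002  0.006 -0.086]
 1,-167,-6 units [ 2.456 -0.585  0.   ]
```

>>> {"op": "carry_out", "data": {"series": [{"x":0,"y":0,"z":-0.08,"rx":0,"ry":0,"rz":0,"claw":1},{"x":0.15,"y":-0.036,"z":0,"rx":0,"ry":0,"rz":0,"claw":1},{"x":0.2,"y":-0.048,"z":0,"rx":0,"ry":0,"rz":0,"claw":1},{"x":0.2,"y":-0.048,"z":0,"rx":0,"ry":0,"rz":0,"claw":1},{"x":0.2,"y":-0.048,"z":0,"rx":0,"ry":0,"rz":0,"claw":1},{"x":0.2,"y":-0.048,"z":0,"rx":0,"ry":0,"rz":0,"claw":1},{"x":0,"y":0,"z":0,"rx":0,"ry":0,"rz":0,"claw":1}]}}

```text
t: 15.78
ee_pos: [454.9, -92.2, -4.5]
ee_rot: [3.12, -0.367, 0.001]
wrist_force: [0.1, 0.1, -0.1]
gripper_width: 0.4
grip_force: 0.0
```

```bash
cat >> m.py <<'E'
def look(name):
    J=np.load("J.npy"); cm,im=snap("wrist",name); print("teal",tojig(J,teal(cm,im,16)).round(1).tolist())
E
python3 to.py "1,-167,-6"; python3 -c "
from m import *
look('w8')"
```

```text
t 15.775 jig [[ -59.8 -167.3]] z -4.5 yaw rel deg 0.01
1,-167,-6 units [ 1.479 -0.344 -0.037]
teal [[-48.3, -197.5], [-6.7, -197.5], [-6.7, -158.3], [-48.3, -158.2]]
```

>>> {"op": "carry_out", "data": {"series": [{"x":0.18,"y":-0.043,"z":-0.02,"rx":0,"ry":0,"rz":0,"claw":1},{"x":0.18,"y":-0.043,"z":0,"rx":0,"ry":0,"rz":0,"claw":1},{"x":0.18,"y":-0.043,"z":0,"rx":0,"ry":0,"rz":0,"claw":1},{"x":0.18,"y":-0.043,"z":0,"rx":0,"ry":0,"rz":0,"claw":1},{"x":0.18,"y":-0.043,"z":0,"rx":0,"ry":0,"rz":0,"claw":1},{"x":0.18,"y":-0.043,"z":0,"rx":0,"ry":0,"rz":0,"claw":1},{"x":0.18,"y":-0.043,"z":0,"rx":0,"ry":0,"rz":0,"claw":1},{"x":0.08,"y":-0.02,"z":0,"rx":0,"ry":0,"rz":0,"claw":1}]}}

```text
t: 16.82
ee_pos: [508.2, -105.0, -5.4]
ee_rot: [3.12, -0.367, 0.001]
wrist_force: [-0.1, 0.1, -0.5]
gripper_width: 0.5
grip_force: 0.1
```

>>> {"op": "carry_out", "data": {"series": [{"x":0.05,"y":-0.012,"z":0,"rx":0,"ry":0,"rz":0,"claw":1},{"x":0,"y":0,"z":0,"rx":0,"ry":0,"rz":0,"claw":1}]}}

```text
t: 17.08
ee_pos: [509.4, -105.3, -5.6]
ee_rot: [-3.12, 0.367, 0.0]
wrist_force: [-1.0, 0.4, 0.1]
gripper_width: 0.3
grip_force: 0.0
```

```bash
python3 to.py; python3 -c "
from m import *
look('w9')"
```

```text
t 17.075 jig [[  -3.7 -167.4]] z -5.6 yaw rel deg 0.0
teal [[7.0, -197.6], [47.7, -197.7], [47.8, -158.4], [7.1, -158.3]]
```

Front edge at 47.8; 2–3 mm to go.

>>> {"op": "carry_out", "data": {"series": [{"x":0.04,"y":-0.01,"z":0,"rx":0,"ry":0,"rz":0,"claw":1},{"x":0,"y":0,"z":0,"rx":0,"ry":0,"rz":0,"claw":1}]}}

```text
t: 17.38
ee_pos: [509.7, -105.3, -5.8]
ee_rot: [-3.12, 0.367, 0.004]
wrist_force: [-5.0, 1.2, 3.3]
gripper_width: 0.2
grip_force: 2.5
```

>>> {"op": "carry_out", "data": {"series": [{"x":0.04,"y":-0.01,"z":0,"rx":0,"ry":0,"rz":0,"claw":1},{"x":0,"y":0,"z":0,"rx":0,"ry":0,"rz":0,"claw":1}]}}

```text
t: 17.62
ee_pos: [509.6, -105.3, -6.2]
ee_rot: [-3.119, 0.366, 0.01]
wrist_force: [-8.0, 2.0, 5.6]
gripper_width: 0.7
grip_force: 4.3
```

```bash
python3 to.py " -12,-167,-4" " -12,-230,30" "30,-230,30" "30,-230,-5.5" "30,40,-5.5"
```

```text
t 17.625 jig [[  -3.5 -167.4]] z -6.2 yaw rel deg 0.01
 -12,-167,-4 units [-0.205  0.058  0.055]
 -12,-230,30 units [-0.365 -1.532  0.85 ]
30,-230,30 units [ 1.021 -0.243  0.   ]
30,-230,-5.5 units [ 0.     0.    -0.888]
30,40,-5.5 units [1.565 6.566 0.   ]
```

>>> {"op": "carry_out", "data": {"series": [{"x":-0.15,"y":0.04,"z":0,"rx":0,"ry":0,"rz":0,"claw":1},{"x":-0.14,"y":0.04,"z":0.2,"rx":0,"ry":0,"rz":0,"claw":1},{"x":0,"y":-0.1,"z":0.65,"rx":0,"ry":0,"rz":0,"claw":1},{"x":-0.18,"y":-0.7,"z":0,"rx":0,"ry":0,"rz":0,"claw":1},{"x":-0.18,"y":-0.74,"z":0,"rx":0,"ry":0,"rz":0,"claw":1},{"x":0.5,"y":-0.12,"z":0,"rx":0,"ry":0,"rz":0,"claw":1},{"x":0.52,"y":-0.12,"z":0,"rx":0,"ry":0,"rz":0,"claw":1},{"x":0,"y":0,"z":-0.4,"rx":0,"ry":0,"rz":0,"claw":1}]}}

```text
t: 18.62
ee_pos: [531.1, -175.5, 14.5]
ee_rot: [3.118, -0.366, 0.011]
wrist_force: [0.6, 1.8, 0.6]
gripper_width: 0.7
grip_force: 0.0
```

```bash
python3 to.py "30,-230,-5" "30,-200,-5"
```

```text
t 18.625 jig [[  33.6 -230.7]] z 14.5 yaw rel deg 0.0
30,-230,-5 units [-0.085  0.037 -0.487]
30,-200,-5 units [0.174 0.73  0.   ]
```

>>> {"op": "carry_out", "data": {"series": [{"x":-0.085,"y":0.03,"z":-0.25,"rx":0,"ry":0,"rz":0,"claw":1},{"x":0,"y":0,"z":-0.15,"rx":0,"ry":0,"rz":0,"claw":1},{"x":0,"y":0,"z":0,"rx":0,"ry":0,"rz":0,"claw":1},{"x":0,"y":0,"z":0,"rx":0,"ry":0,"rz":0,"claw":1}]}}

```text
t: 19.12
ee_pos: [524.1, -172.8, -3.3]
ee_rot: [3.12, -0.366, 0.0]
wrist_force: [-0.7, -0.0, -0.9]
gripper_width: 0.4
grip_force: 0.0
```

```bash
python3 to.py "30,-230,-5" "30,50,-5"; python3 -c "
from m import *
look('w10')"
```

```text
t 19.125 jig [[  26.2 -229.7]] z -3.3 yaw rel deg 0.01
30,-230,-5 units [ 0.09  -0.029 -0.042]
30,50,-5 units [1.623 6.809 0.   ]
teal [[34.2, -195.1], [46.2, -195.1], [46.2, -156.0], [34.1, -156.0]]
```

```bash
python3 - <<'E'
from m import *
im=cv2.imread("pics/w10.png")
for c in (150,210,240,265):
    print(c,[(r,im[r,c].tolist()) for r in range(190,262,5)])
J=np.load("J.npy");cm=viewer.camera_model("wrist")
w=lambda p,z:proj(cm,np.c_[tow(J,p),[z-5]*len(p)]).round(0).tolist()
print("tile edge px",w([(50,-197),(50,-135)],21),"fence top",w([(50,-197),(50,-135)],25),"fence foot",w([(50,-220),(50,-110)],12))
E
```

```text
150 [(190, [160, 224, 228]), (195, [142, 205, 228]), (200, [144, 204, 227]), (205, [142, 204, 228]), (210, [139, 202, 226]), (215, [139, 200, 226]), (220, [118, 115, 103]), (225, [227, 224, 207]), (230, [231, 230, 228]), (235, [231, 229, 225]), (240, [231, 230, 228]), (245, [231, 230, 228]), (250, [231, 230, 229]), (255, [231, 230, 228]), (260, [231, 230, 226])]
210 [(190, [140, 201, 226]), (195, [144, 205, 228]), (200, [142, 204, 227]), (205, [141, 203, 227]), (210, [141, 200, 226]), (215, [140, 200, 223]), (220, [118, 116, 103]), (225, [227, 223, 204]), (230, [93, 88, 81]), (235, [164, 154, 145]), (240, [123, 114, 105]), (245, [140, 135, 122]), (250, [232, 230, 228]), (255, [231, 230, 228]), (260, [232, 231, 227])]
240 [(190, [142, 202, 225]), (195, [144, 205, 228]), (200, [142, 204, 227]), (205, [141, 203, 226]), (210, [140, 202, 225]), (215, [139, 199, 224]), (220, [119, 117, 104]), (225, [226, 222, 204]), (230, [227, 224, 204]), (235, [222, 219, 201]), (240, [228, 225, 206]), (245, [231, 230, 228]), (250, [232, 230, 229]), (255, [231, 230, 228]), (260, [232, 230, 228])]
265 [(190, [140, 201, 224]), (195, [143, 204, 228]), (200, [141, 203, 227]), (205, [139, 202, 226]), (210, [141, 202, 226]), (215, [140, 200, 224]), (220, [120, 117, 105]), (225, [224, 221, 201]), (230, [227, 222, 204]), (235, [224, 219, 201]), (240, [229, 226, 207]), (245, [232, 230, 228]), (250, [231, 230, 228]), (255, [231, 230, 228]), (260, [232, 231, 227])]
tile edge px [[234.0, 262.0], [78.0, 262.0]] fence top [[232.0, 266.0], [72.0, 266.0]] fence foot [[295.0, 255.0], [32.0, 255.0]]
```

```bash
python3 - <<'E'
from m import *
im=cv2.imread("pics/w10.png")
for c in (20,40,90,120,150,180,210,250):
    print(c,[(r,im[r,c].tolist()) for r in range(260,292,2)])
E
```

```text
20 [(260, [229, 228, 224]), (262, [230, 228, 222]), (264, [229, 228, 226]), (266, [229, 228, 226]), (268, [229, 228, 226]), (270, [133, 158, 164]), (272, [93, 139, 159]), (274, [93, 138, 158]), (276, [159, 222, 221]), (278, [165, 228, 226]), (280, [164, 227, 226]), (282, [167, 228, 226]), (284, [167, 229, 226]), (286, [166, 228, 226]), (288, [167, 228, 226]), (290, [166, 228, 226])]
40 [(260, [229, 228, 225]), (262, [230, 228, 223]), (264, [229, 228, 226]), (266, [229, 228, 227]), (268, [230, 229, 226]), (270, [136, 146, 143]), (272, [94, 139, 160]), (274, [94, 139, 159]), (276, [151, 214, 214]), (278, [167, 229, 227]), (280, [165, 228, 226]), (282, [166, 228, 227]), (284, [165, 228, 226]), (286, [167, 229, 227]), (288, [165, 228, 226]), (290, [168, 229, 227])]
90 [(260, [230, 229, 226]), (262, [230, 229, 224]), (264, [230, 229, 227]), (266, [230, 229, 227]), (268, [230, 229, 227]), (270, [174, 174, 160]), (272, [83, 108, 117]), (274, [129, 163, 177]), (276, [165, 203, 218]), (278, [164, 202, 217]), (280, [161, 199, 215]), (282, [164, 202, 218]), (284, [168, 205, 221]), (286, [167, 2
[... 1267 characters left out ...]
31, 229, 228]), (266, [231, 230, 228]), (268, [231, 230, 228]), (270, [218, 214, 194]), (272, [78, 79, 47]), (274, [91, 92, 55]), (276, [144, 146, 88]), (278, [144, 147, 88]), (280, [144, 146, 86]), (282, [145, 148, 87]), (284, [145, 147, 88]), (286, [145, 147, 88]), (288, [144, 145, 87]), (290, [142, 144, 86])]
250 [(260, [231, 230, 227]), (262, [232, 231, 228]), (264, [231, 231, 228]), (266, [231, 230, 229]), (268, [231, 230, 229]), (270, [227, 225, 206]), (272, [93, 139, 161]), (274, [96, 141, 162]), (276, [168, 230, 228]), (278, [167, 229, 228]), (280, [168, 229, 228]), (282, [169, 229, 229]), (284, [168, 229, 229]), (286, [168, 230, 229]), (288, [167, 229, 228]), (290, [168, 229, 229])]
```

The tile's long edge meets the fence edge along its whole length (row 271 at both ends), so it is flush. Next I push along the fence.

>>> {"op": "carry_out", "data": {"series": [{"x":0.06,"y":0.03,"z":-0.06,"rx":0,"ry":0,"rz":0,"claw":1},{"x":0.04,"y":0.17,"z":0,"rx":0,"ry":0,"rz":0,"claw":1},{"x":0.046,"y":0.195,"z":0,"rx":0,"ry":0,"rz":0,"claw":1},{"x":0.046,"y":0.195,"z":0,"rx":0,"ry":0,"rz":0,"claw":1},{"x":0.046,"y":0.195,"z":0,"rx":0,"ry":0,"rz":0,"claw":1},{"x":0.046,"y":0.195,"z":0,"rx":0,"ry":0,"rz":0,"claw":1},{"x":0,"y":0,"z":0,"rx":0,"ry":0,"rz":0,"claw":1}]}}

```text
t: 20.05
ee_pos: [535.6, -133.0, -5.9]
ee_rot: [-3.12, 0.365, 0.0]
wrist_force: [-0.1, 0.1, -1.0]
gripper_width: 0.6
grip_force: 0.0
```

```bash
python3 to.py "28,40,-6"; python3 -c "
from m import *
look('w11')"
```

```text
t 20.05 jig [[  28.2 -188.3]] z -5.9 yaw rel deg 0.06
28,40,-6 units [ 1.319e+00  5.552e+00 -3.000e-03]
teal [[37.4, -172.3], [45.8, -172.3], [45.7, -133.2], [37.3, -133.2]]
```

>>> {"op": "carry_out", "data": {"series": [{"x":0.06,"y":0.25,"z":0,"rx":0,"ry":0,"rz":0,"claw":1},{"x":0.06,"y":0.25,"z":0,"rx":0,"ry":0,"rz":0,"claw":1},{"x":0.06,"y":0.25,"z":0,"rx":0,"ry":0,"rz":0,"claw":1},{"x":0.06,"y":0.25,"z":0,"rx":0,"ry":0,"rz":0,"claw":1},{"x":0.06,"y":0.25,"z":0,"rx":0,"ry":0,"rz":0,"claw":1},{"x":0.06,"y":0.25,"z":0,"rx":0,"ry":0,"rz":0,"claw":1},{"x":0.06,"y":0.25,"z":0,"rx":0,"ry":0,"rz":0,"claw":1},{"x":0.06,"y":0.25,"z":0,"rx":0,"ry":0,"rz":0,"claw":1}]}}

```text
t: 21.1
ee_pos: [554.8, -53.0, -5.9]
ee_rot: [-3.12, 0.367, -0.0]
wrist_force: [-0.2, -0.0, 0.4]
gripper_width: 0.5
grip_force: 0.1
```

```bash
python3 to.py "28,40,-6"; python3 -c "
from m import *
look('w12')"
```

```text
t 21.1 jig [[  28.3 -106. ]] z -5.9 yaw rel deg 0.01
28,40,-6 units [ 8.380e-01  3.552e+00 -3.000e-03]
teal [[37.6, -91.0], [46.0, -91.0], [46.0, -51.9], [37.5, -51.9]]
```

>>> {"op": "carry_out", "data": {"series": [{"x":0.059,"y":0.25,"z":0,"rx":0,"ry":0,"rz":0,"claw":1},{"x":0.059,"y":0.25,"z":0,"rx":0,"ry":0,"rz":0,"claw":1},{"x":0.059,"y":0.25,"z":0,"rx":0,"ry":0,"rz":0,"claw":1},{"x":0.059,"y":0.25,"z":0,"rx":0,"ry":0,"rz":0,"claw":1},{"x":0.059,"y":0.25,"z":0,"rx":0,"ry":0,"rz":0,"claw":1},{"x":0.059,"y":0.25,"z":0,"rx":0,"ry":0,"rz":0,"claw":1},{"x":0.059,"y":0.25,"z":0,"rx":0,"ry":0,"rz":0,"claw":1},{"x":0.059,"y":0.25,"z":0,"rx":0,"ry":0,"rz":0,"claw":1}]}}

```text
t: 22.15
ee_pos: [573.7, 27.0, -5.9]
ee_rot: [-3.12, 0.367, -0.0]
wrist_force: [0.0, -0.5, 0.6]
gripper_width: 0.2
grip_force: 0.1
```

```bash
python3 to.py "28,50,-6"; python3 -c "
from m import *
look('w13')"
```

```text
t 22.15 jig [[ 28.2 -23.8]] z -5.9 yaw rel deg 0.0
28,50,-6 units [ 0.424  1.796 -0.003]
teal [[37.4, -8.8], [46.3, -8.8], [46.2, 30.3], [37.3, 30.3]]
```

View pics/w13.png

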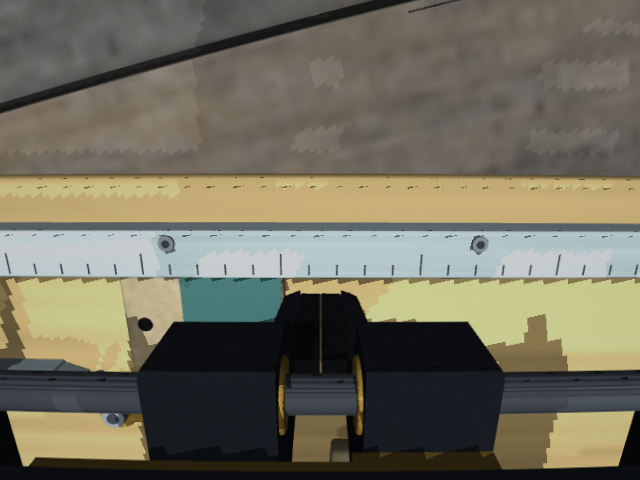

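The tile is flush with the fence at row 278, with its leading end at column 122 just short of the guide. The keeper pivot shows at (113,418). I continue into the pocket.

>>> {"op": "carry_out", "data": {"series": [{"x":0.045,"y":0.19,"z":0,"rx":0,"ry":0,"rz":0,"claw":1},{"x":0.045,"y":0.19,"z":0,"rx":0,"ry":0,"rz":0,"claw":1},{"x":0.045,"y":0.19,"z":0,"rx":0,"ry":0,"rz":0,"claw":1},{"x":0.045,"y":0.19,"z":0,"rx":0,"ry":0,"rz":0,"claw":1},{"x":0.045,"y":0.19,"z":0,"rx":0,"ry":0,"rz":0,"claw":1},{"x":0.045,"y":0.19,"z":0,"rx":0,"ry":0,"rz":0,"claw":1},{"x":0.045,"y":0.19,"z":0,"rx":0,"ry":0,"rz":0,"claw":1},{"x":0.03,"y":0.13,"z":0,"rx":0,"ry":0,"rz":0,"claw":1}]}}

```text
t: 23.2
ee_pos: [587.5, 85.3, -5.9]
ee_rot: [-3.12, 0.366, -0.0]
wrist_force: [0.0, -0.3, 0.1]
gripper_width: 0.3
grip_force: 0.1
```

>>> {"op": "carry_out", "data": {"series": [{"x":0.024,"y":0.1,"z":0,"rx":0,"ry":0,"rz":0,"claw":1},{"x":0.024,"y":0.1,"z":0,"rx":0,"ry":0,"rz":0,"claw":1},{"x":0,"y":0,"z":0,"rx":0,"ry":0,"rz":0,"claw":1}]}}

```text
t: 23.58
ee_pos: [589.3, 93.0, -5.9]
ee_rot: [-3.12, 0.366, -0.0]
wrist_force: [0.3, 0.2, -0.3]
gripper_width: 0.3
grip_force: 0.0
```

```bash
python3 to.py "28,52,-6"; python3 -c "
from m import *
look('w14')"
```

```text
t 23.575 jig [[28.1 44. ]] z -5.9 yaw rel deg 0.02
28,52,-6 units [ 0.045  0.196 -0.003]
teal [[37.3, 59.4], [46.6, 59.4], [46.5, 98.5], [37.2, 98.5]]
```

>>> {"op": "carry_out", "data": {"series": [{"x":0.024,"y":0.1,"z":0,"rx":0,"ry":0,"rz":0,"claw":1},{"x":0.014,"y":0.06,"z":0,"rx":0,"ry":0,"rz":0,"claw":1},{"x":0,"y":0,"z":0,"rx":0,"ry":0,"rz":0,"claw":1}]}}

```text
t: 24.0
ee_pos: [590.9, 99.3, -5.9]
ee_rot: [-3.12, 0.366, -0.0]
wrist_force: [0.3, 0.4, -0.0]
gripper_width: 0.6
grip_force: 0.0
```

>>> {"op": "carry_out", "data": {"series": [{"x":0.009,"y":0.04,"z":0,"rx":0,"ry":0,"rz":0,"claw":1},{"x":0,"y":0,"z":0,"rx":0,"ry":0,"rz":0,"claw":1}]}}

```text
t: 24.25
ee_pos: [591.2, 100.8, -5.9]
ee_rot: [-3.12, 0.367, -0.0]
wrist_force: [0.1, -0.2, 0.6]
gripper_width: 1.0
grip_force: 0.0
```

>>> {"op": "carry_out", "data": {"series": [{"x":0.009,"y":0.04,"z":0,"rx":0,"ry":0,"rz":0,"claw":1},{"x":0,"y":0,"z":0,"rx":0,"ry":0,"rz":0,"claw":1}]}}

```text
t: 24.5
ee_pos: [591.5, 102.4, -5.9]
ee_rot: [-3.12, 0.366, -0.0]
wrist_force: [-0.3, 0.5, 0.1]
gripper_width: 0.5
grip_force: 0.0
```

>>> {"op": "carry_out", "data": {"series": [{"x":0.009,"y":0.04,"z":0,"rx":0,"ry":0,"rz":0,"claw":1},{"x":0,"y":0,"z":0,"rx":0,"ry":0,"rz":0,"claw":1}]}}

```text
t: 24.75
ee_pos: [591.6, 103.4, -5.9]
ee_rot: [3.119, -0.366, -0.001]
wrist_force: [-1.9, -3.6, 0.4]
gripper_width: 0.5
grip_force: 1.8
```

>>> {"op": "carry_out", "data": {"series": [{"x":0.009,"y":0.04,"z":0,"rx":0,"ry":0,"rz":0,"claw":1},{"x":0,"y":0,"z":0,"rx":0,"ry":0,"rz":0,"claw":1}]}}

```text
t: 25.0
ee_pos: [591.6, 103.5, -6.0]
ee_rot: [3.117, -0.365, -0.002]
wrist_force: [-1.8, -8.9, 2.8]
gripper_width: 0.4
grip_force: 4.6
```

```bash
python3 to.py; python3 -c "
from m import *
look('w15')"
```

```text
t 25.0 jig [[27.8 54.8]] z -6.0 yaw rel deg 0.05
teal [[37.1, 69.3], [46.4, 69.3], [46.3, 107.0], [37.1, 107.0]]
```

The tile is home: the stop pushes back with about 9 N and the long edge is still at the fence line. Now I back off, rise and turn 45° behind the knob.

```bash
python3 to.py "28,40,-5" "28,40,45" " -31.4,-5.8,45" " -31.4,-5.8,8" "18,43.6,8"
```

```text
t 25.05 jig [[27.8 54.8]] z -6.0 yaw rel deg 0.04
28,40,-5 units [-0.08  -0.361  0.025]
28,40,45 units [0.   0.   1.25]
 -31.4,-5.8,45 units [-1.71  -0.769  0.   ]
 -31.4,-5.8,8 units [ 0.     0.    -0.925]
18,43.6,8 units [1.488 0.915 0.   ]
```

>>> {"op": "carry_out", "data": {"series": [{"x":-0.04,"y":-0.2,"z":0,"rx":0,"ry":0,"rz":0,"claw":1},{"x":-0.06,"y":-0.25,"z":0,"rx":0,"ry":0,"rz":0,"claw":1},{"x":0,"y":0,"z":0.4,"rx":0,"ry":0,"rz":0,"claw":1},{"x":0,"y":0,"z":0.5,"rx":0,"ry":0,"rz":0,"claw":1},{"x":0,"y":0,"z":0.4,"rx":0,"ry":0,"rz":0.9,"claw":1},{"x":-0.2,"y":-0.1,"z":0,"rx":0,"ry":0,"rz":0.9,"claw":1},{"x":-0.2,"y":-0.1,"z":0,"rx":0,"ry":0,"rz":0.95,"claw":1},{"x":-0.2,"y":-0.1,"z":0,"rx":0,"ry":0,"rz":0.95,"claw":1}]}}

```text
t: 26.05
ee_pos: [565.3, 75.9, 48.3]
ee_rot: [-3.141, -0.042, -0.005]
wrist_force: [0.2, -0.6, -0.7]
gripper_width: 0.5
grip_force: 0.0
```

>>> {"op": "carry_out", "data": {"series": [{"x":-0.2,"y":-0.1,"z":0,"rx":0,"ry":0,"rz":0.95,"claw":1},{"x":-0.2,"y":-0.1,"z":0,"rx":0,"ry":0,"rz":0.95,"claw":1},{"x":-0.2,"y":-0.1,"z":0,"rx":0,"ry":0,"rz":0.95,"claw":1},{"x":-0.2,"y":-0.1,"z":0,"rx":0,"ry":0,"rz":0.95,"claw":1},{"x":-0.2,"y":-0.1,"z":0,"rx":0,"ry":0,"rz":0.95,"claw":1},{"x":0,"y":0,"z":0,"rx":0,"ry":0,"rz":0.95,"claw":1},{"x":0,"y":0,"z":0,"rx":0,"ry":0,"rz":0.95,"claw":1},{"x":0,"y":0,"z":0,"rx":0,"ry":0,"rz":0.9,"claw":1}]}}

```text
t: 27.05
ee_pos: [525.5, 56.0, 48.2]
ee_rot: [3.022, 0.859, 0.005]
wrist_force: [-0.7, -0.7, -0.1]
gripper_width: 0.4
grip_force: 0.0
```

```bash
python3 to.py " -31.4,-5.8,45" " -31.4,-5.8,8" "18,43.6,8"
```

```text
t 27.05 jig [[-25.5  -6.8]] z 48.2 yaw rel deg 45.14
 -31.4,-5.8,45 units [-0.139  0.059 -0.081]
 -31.4,-5.8,8 units [ 0.     0.    -0.925]
18,43.6,8 units [1.488 0.915 0.   ]
```

>>> {"op": "carry_out", "data": {"series": [{"x":-0.14,"y":0.06,"z":-0.1,"rx":0,"ry":0,"rz":0,"claw":1},{"x":0,"y":0,"z":-0.4,"rx":0,"ry":0,"rz":0,"claw":1},{"x":0,"y":0,"z":-0.3,"rx":0,"ry":0,"rz":0,"claw":1},{"x":0,"y":0,"z":-0.2,"rx":0,"ry":0,"rz":0,"claw":1},{"x":0,"y":0,"z":0,"rx":0,"ry":0,"rz":0,"claw":1},{"x":0,"y":0,"z":0,"rx":0,"ry":0,"rz":0,"claw":1}]}}

```text
t: 27.8
ee_pos: [518.9, 57.9, 6.1]
ee_rot: [-3.023, -0.855, -0.0]
wrist_force: [-0.4, 0.4, 0.2]
gripper_width: 0.5
grip_force: 0.0
```

```bash
python3 to.py "18,43.6,8"; python3 - <<'E'
from h import *
snap("wrist","w16")
E
```

```text
t 27.8 jig [[-32.3  -6.5]] z 6.1 yaw rel deg 44.99
18,43.6,8 units [1.515 0.926 0.047]
```

View pics/w16.png

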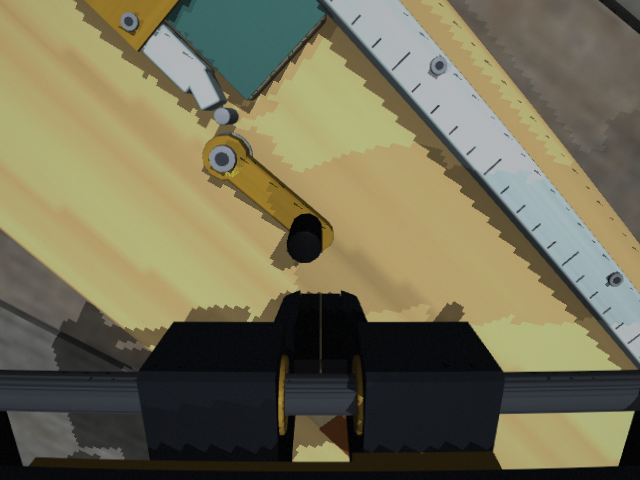

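The wrist view shows the tile deep in the pocket along the fence. The keeper pivot is at (222,158), and the knob at (304,240) is straight ahead of the shut fingertips at (322,295). I push along the 45° chord.

>>> {"op": "carry_out", "data": {"series": [{"x":0.15,"y":0.092,"z":0.03,"rx":0,"ry":0,"rz":0,"claw":1},{"x":0.15,"y":0.092,"z":0,"rx":0,"ry":0,"rz":0,"claw":1},{"x":0.15,"y":0.092,"z":0,"rx":0,"ry":0,"rz":0,"claw":1},{"x":0.15,"y":0.092,"z":0,"rx":0,"ry":0,"rz":0,"claw":1},{"x":0.15,"y":0.092,"z":0,"rx":0,"ry":0,"rz":0,"claw":1},{"x":0.15,"y":0.092,"z":0,"rx":0,"ry":0,"rz":0,"claw":1},{"x":0.15,"y":0.092,"z":0,"rx":0,"ry":0,"rz":0,"claw":1},{"x":0.15,"y":0.092,"z":0,"rx":0,"ry":0,"rz":0,"claw":1}]}}

```text
t: 28.85
ee_pos: [567.1, 87.9, 7.4]
ee_rot: [-3.023, -0.855, -0.0]
wrist_force: [-1.0, 0.7, -0.6]
gripper_width: 0.3
grip_force: 0.6
```

>>> {"op": "carry_out", "data": {"series": [{"x":0.1,"y":0.06,"z":0,"rx":0,"ry":0,"rz":0,"claw":1},{"x":0.1,"y":0.06,"z":0,"rx":0,"ry":0,"rz":0,"claw":1},{"x":0,"y":0,"z":0,"rx":0,"ry":0,"rz":0,"claw":1}]}}

```text
t: 29.22
ee_pos: [575.0, 92.5, 7.3]
ee_rot: [-3.023, -0.856, -0.001]
wrist_force: [-0.5, 0.2, -0.0]
gripper_width: 0.7
grip_force: 0.0
```

>>> {"op": "carry_out", "data": {"series": [{"x":0.05,"y":0.03,"z":0,"rx":0,"ry":0,"rz":0,"claw":1},{"x":0,"y":0,"z":0,"rx":0,"ry":0,"rz":0,"claw":1}]}}

```text
t: 29.48
ee_pos: [576.6, 93.4, 7.3]
ee_rot: [-3.023, -0.855, 0.0]
wrist_force: [-0.3, -0.3, 0.1]
gripper_width: 0.5
grip_force: 0.4
```

>>> {"op": "carry_out", "data": {"series": [{"x":0.05,"y":0.03,"z":0,"rx":0,"ry":0,"rz":0,"claw":1},{"x":0,"y":0,"z":0,"rx":0,"ry":0,"rz":0,"claw":1}]}}

```text
t: 29.72
ee_pos: [578.5, 94.6, 7.2]
ee_rot: [-3.023, -0.855, 0.0]
wrist_force: [-2.4, 0.2, 0.5]
gripper_width: 0.3
grip_force: 0.7
```

```bash
python3 to.py "18,43.6,8"
```

```text
t 29.725 jig [[17.2 43. ]] z 7.2 yaw rel deg 45.0
18,43.6,8 units [0.023 0.009 0.02 ]
```

>>> {"op": "carry_out", "data": {"series": [{"x":0.03,"y":0.02,"z":0,"rx":0,"ry":0,"rz":0,"claw":1},{"x":0,"y":0,"z":0,"rx":0,"ry":0,"rz":0,"claw":1}]}}

```text
t: 29.98
ee_pos: [579.2, 95.5, 7.1]
ee_rot: [-3.022, -0.855, 0.002]
wrist_force: [-4.0, -0.1, 0.1]
gripper_width: 0.6
grip_force: 1.6
```

>>> {"op": "carry_out", "data": {"series": [{"x":0.03,"y":0.02,"z":0,"rx":0,"ry":0,"rz":0,"claw":1},{"x":0,"y":0,"z":0,"rx":0,"ry":0,"rz":0,"claw":1}]}}

```text
t: 30.22
ee_pos: [579.8, 96.5, 7.0]
ee_rot: [-3.022, -0.855, 0.004]
wrist_force: [-4.7, 1.7, 2.7]
gripper_width: 0.6
grip_force: 2.8
```

>>> {"op": "carry_out", "data": {"series": [{"x":0.03,"y":0.02,"z":0,"rx":0,"ry":0,"rz":0,"claw":1},{"x":0,"y":0,"z":0,"rx":0,"ry":0,"rz":0,"claw":1}]}}

```text
t: 30.48
ee_pos: [580.2, 97.3, 7.0]
ee_rot: [-3.022, -0.855, 0.006]
wrist_force: [-7.7, 3.0, 3.2]
gripper_width: 0.3
grip_force: 3.8
```

```bash
python3 to.py "18,43.6,8"; python3 - <<'E'
from h import *
J=np.load("J.npy"); cm,im=snap("wrist","w17")
m=cv2.inRange(cv2.cvtColor(im,cv2.COLOR_BGR2HSV),(18,120,90),(26,255,230)); m[330:]=0
print([cv2.boundingRect(c)+(cv2.contourArea(c),) for c in cv2.findContours(m,0,2)[0] if cv2.contourArea(c)>150])
print(proj(cm,np.c_[tow(J,[(-14,62.5),(38,62.5),(26,62.5)]),[16,16,42]]).round().tolist())
E
```

```text
t 30.475 jig [[18.2 46.1]] z 7.0 yaw rel deg 45.01
18,43.6,8 units [-0.019 -0.06   0.026]
[(227, 250, 108, 72, 1296.5), (95, 50, 195, 206, 18281.0)]
[[237.0, 326.0], [321.0, 246.0], [297.0, 292.0]]
```

The reaction is now mostly along jig −x, so I'll measure the keeper's angle from the brass mask before pushing further.

```bash
python3 - <<'E'
from h import *
J=np.load("J.npy"); cm=viewer.camera_model("wrist"); im=cv2.imread("pics/w17.png")
m=cv2.inRange(cv2.cvtColor(im,cv2.COLOR_BGR2HSV),(18,120,90),(26,255,230)); m[330:]=0
c=[c for c in cv2.findContours(m,0,1)[0] if cv2.boundingRect(c)[0]==227][0]
h=cv2.convexHull(c).reshape(-1,2); print(np.c_[h,tojig(J,ray(cm,h,16.5)).round(1)].tolist())
g=cv2.cvtColor(im,cv2.COLOR_BGR2GRAY); k=(g<45).astype(np.uint8); 
for r in range(230,320,6): 
    x=np.where(k[r,200:460])[0]+200; print(r,(x.min(),x.max(),len(x)) if len(x) else None)
E
```

```text
[[324.0, 250.0, 37.9, 60.7], [326.0, 251.0, 38.2, 59.8], [334.0, 256.0, 39.0, 55.9], [334.0, 267.0, 35.6, 52.5], [330.0, 273.0, 32.6, 51.8], [329.0, 274.0, 32.0, 51.7], [272.0, 320.0, -0.5, 53.9], [270.0, 321.0, -1.5, 54.2], [250.0, 321.0, -7.7, 60.4], [227.0, 320.0, -14.4, 67.7], [303.0, 259.0, 29.0, 64.0], [308.0, 255.0, 31.7, 63.8], [314.0, 251.0, 34.7, 63.2], [316.0, 250.0, 35.6, 63.0]]
230 None
236 None
242 None
248 (np.int64(311), np.int64(313), 3)
254 (np.int64(304), np.int64(307), 4)
260 (np.int64(297), np.int64(300), 4)
266 (np.int64(232), np.int64(319), 26)
272 (np.int64(284), np.int64(322), 32)
278 (np.int64(277), np.int64(322), 33)
284 (np.int64(270), np.int64(322), 34)
290 (np.int64(263), np.int64(322), 35)
296 (np.int64(257), np.int64(355), 74)
302 (np.int64(250), np.int64(358), 79)
308 (np.int64(246), np.int64(360), 83)
314 (np.int64(228), np.int64(363), 96)
```

The keeper is about 0.07–0.1 rad from shut. The rubbery face jams the knob because the push goes along the arm, so I'll ease off in −x and push along jig +y.

>>> {"op": "carry_out", "data": {"series": [{"x":-0.08,"y":0.02,"z":0,"rx":0,"ry":0,"rz":0,"claw":1},{"x":0.012,"y":0.05,"z":0,"rx":0,"ry":0,"rz":0,"claw":1},{"x":0,"y":0,"z":0,"rx":0,"ry":0,"rz":0,"claw":1}]}}

```text
t: 30.9
ee_pos: [580.1, 99.6, 7.5]
ee_rot: [3.022, 0.855, 0.001]
wrist_force: [-0.9, -0.5, -0.1]
gripper_width: 0.3
grip_force: 0.7
```

>>> {"op": "carry_out", "data": {"series": [{"x":0.01,"y":0.04,"z":0,"rx":0,"ry":0,"rz":0,"claw":1},{"x":0,"y":0,"z":0,"rx":0,"ry":0,"rz":0,"claw":1}]}}

```text
t: 31.15
ee_pos: [579.7, 100.5, 7.3]
ee_rot: [3.022, 0.855, -0.002]
wrist_force: [-3.3, -4.6, 1.4]
gripper_width: 0.5
grip_force: 2.1
```

```bash
cat > k.py <<'E'
from h import *
def keeper(name):
    J=np.load("J.npy"); cm,im=snap("wrist",name)
    m=cv2.inRange(cv2.cvtColor(im,cv2.COLOR_BGR2HSV),(18,120,90),(26,255,230)); m[330:]=0
    p=proj(cm,np.r_[tow(J,[(5,62)])[0],16.5])[0]
    cs=[c for c in cv2.findContours(m,0,1)[0] if cv2.contourArea(c)>300]
    c=max(cs,key=lambda c:cv2.pointPolygonTest(c,tuple(map(float,p)),True))
    h=cv2.convexHull(c).reshape(-1,2); print(np.c_[h,tojig(J,ray(cm,h,16.5)).round(1)].tolist())
E
python3 to.py; python3 -c "
from k import *
keeper('w18')"
```

```text
t 31.15 jig [[16.9 49.1]] z 7.3 yaw rel deg 45.02
[[327.0, 249.0, 37.7, 62.9], [333.0, 252.0, 38.6, 60.3], [338.0, 255.0, 39.1, 57.9], [338.0, 266.0, 35.7, 54.4], [336.0, 270.0, 33.9, 53.8], [334.0, 273.0, 32.4, 53.4], [273.0, 320.0, -1.6, 56.5], [258.0, 321.0, -6.6, 60.8], [251.0, 321.0, -8.7, 62.9], [239.0, 320.0, -12.1, 66.9], [314.0, 253.0, 32.7, 65.5], [319.0, 250.0, 35.1, 65.0], [324.0, 249.0, 36.9, 63.8]]
```

>>> {"op": "carry_out", "data": {"series": [{"x":0.01,"y":0.04,"z":0,"rx":0,"ry":0,"rz":0,"claw":1},{"x":0,"y":0,"z":0,"rx":0,"ry":0,"rz":0,"claw":1}]}}

```text
t: 31.45
ee_pos: [579.3, 101.3, 7.1]
ee_rot: [3.021, 0.856, -0.005]
wrist_force: [-4.4, -7.7, 3.2]
gripper_width: 0.0
grip_force: 3.6
```

>>> {"op": "carry_out", "data": {"series": [{"x":0.005,"y":0.04,"z":0,"rx":0,"ry":0,"rz":0,"claw":1},{"x":0,"y":0,"z":0,"rx":0,"ry":0,"rz":0,"claw":1}]}}

```text
t: 31.7
ee_pos: [578.8, 102.2, 6.9]
ee_rot: [3.02, 0.856, -0.007]
wrist_force: [-4.8, -10.5, 2.9]
gripper_width: 0.1
grip_force: 4.8
```

```bash
python3 to.py; python3 -c "
from k import *
keeper('w19')"
```

```text
t 31.7 jig [[15.7 50.5]] z 6.9 yaw rel deg 45.04
[[333.0, 250.0, 38.1, 62.5], [338.0, 253.0, 38.6, 60.1], [343.0, 258.0, 38.5, 57.1], [343.0, 267.0, 35.8, 54.3], [339.0, 273.0, 32.8, 53.5], [338.0, 274.0, 32.2, 53.5], [334.0, 277.0, 30.0, 53.7], [273.0, 320.0, -2.6, 58.1], [258.0, 321.0, -7.6, 62.3], [252.0, 321.0, -9.4, 64.2], [245.0, 320.0, -11.2, 66.6], [316.0, 256.0, 31.3, 65.6], [320.0, 253.0, 33.4, 65.3], [323.0, 251.0, 34.9, 65.1], [325.0, 250.0, 35.8, 64.8]]
```

The arm tip no longer moves under 10 N, so it seems to be at its stop. I'll retreat and measure from above.

>>> {"op": "carry_out", "data": {"series": [{"x":-0.06,"y":-0.25,"z":0,"rx":0,"ry":0,"rz":0,"claw":1},{"x":-0.3,"y":-0.4,"z":0,"rx":0,"ry":0,"rz":0,"claw":1},{"x":-0.4,"y":-0.3,"z":0.4,"rx":0,"ry":0,"rz":0,"claw":1},{"x":-0.5,"y":0,"z":1,"rx":0,"ry":0,"rz":-0.9,"claw":1},{"x":-0.5,"y":0,"z":1,"rx":0,"ry":0,"rz":-0.9,"claw":1},{"x":-0.2,"y":0,"z":0.8,"rx":0,"ry":0,"rz":-0.9,"claw":1},{"x":0,"y":0,"z":0,"rx":0,"ry":0,"rz":-0.9,"claw":1},{"x":0,"y":0,"z":0,"rx":0,"ry":0,"rz":0,"claw":1}]}}

```text
t: 32.75
ee_pos: [502.1, 66.3, 136.0]
ee_rot: [-3.106, -0.47, -0.003]
wrist_force: [0.1, 0.5, 0.3]
gripper_width: 0.4
grip_force: 0.0
```

```bash
python3 to.py; python3 - <<'E'
from h import *
J=np.load("J.npy"); cm,im=snap("wrist","w20")
# rectify the pocket area at arm-top height to a 4 px/mm jig map
gx,gy=np.meshgrid(np.arange(-40,60,.25),np.arange(150,20,-.25))
P=np.c_[tow(J,np.c_[gx.ravel(),gy.ravel()]),np.full(gx.size,16.5)]
uv=proj(cm,P).astype(np.float32).reshape(*gx.shape,2)
r=cv2.remap(im,uv,None,cv2.INTER_LINEAR); np.save("r.npy",r)
hsv=cv2.cvtColor(r,cv2.COLOR_BGR2HSV)
b=cv2.inRange(hsv,(15,120,80),(27,255,235)); t=cv2.inRange(hsv,(80,70,60),(100,255,255))
for x in range(-16,50,4):
    j=int((x+40)/.25); f=lambda m,lo,hi:[gy[i,0] for i in range(len(gy)) if m[i,j] and lo<gy[i,0]<hi]
    a=f(b,40,80); q=f(t,50,130)
    print(x,"arm",(min(a),max(a)) if a else None,"teal",(min(q),max(q)) if q else None)
E
```

```text
t 32.75 jig [[-50.6  -2.2]] z 136.0 yaw rel deg 30.62
-16 arm (np.float64(53.75), np.float64(69.0)) teal None
-12 arm (np.float64(53.0), np.float64(69.75)) teal None
-8 arm (np.float64(54.25), np.float64(68.75)) teal None
-4 arm (np.float64(55.5), np.float64(67.5)) teal None
0 arm (np.float64(55.5), np.float64(67.0)) teal None
4 arm (np.float64(55.5), np.float64(67.25)) teal None
8 arm (np.float64(55.5), np.float64(67.5)) teal None
12 arm (np.float64(56.25), np.float64(67.0)) teal (np.float64(69.5), np.float64(105.0))
16 arm (np.float64(56.25), np.float64(67.0)) teal (np.float64(69.5), np.float64(106.0))
20 arm (np.float64(56.25), np.float64(67.0)) teal (np.float64(69.25), np.float64(105.25))
24 arm None teal (np.float64(69.5), np.float64(105.75))
28 arm None teal (np.float64(70.25), np.float64(105.0))
32 arm (np.float64(55.5), np.float64(56.5)) teal (np.float64(69.75), np.float64(105.5))
36 arm (np.float64(55.25), np.float64(66.75)) teal (np.float64(69.5), np.float64(105.0))
40 arm (np.float64(59.5), np.float64(62.0)) teal (np.float64(69.5), np.float64(105.5))
44 arm None teal (np.float64(69.25), np.float64(104.75))
48 arm None teal (np.float64(69.25), np.float64(105.25))
```

```bash
python3 - <<'E'
from cell import ctrl
print(ctrl.close_job())
E
```

```text
the job is handed in; nothing more can be done
None
```

I handed the job in at about 33 s: the teal tile is flush with the fence and home against the end stop, the keeper measures shut to within about 0.01 rad, and as far as I saw nothing else was moved, though I did not re-measure the brown tile or the bystanders.

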